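Load the rewinder's core magazine and ratchet the follower up to the row

TASK

Change the rewinder's core magazine over to the tall cores. First push the tab of the ratchet pawl aside and hold it until the follower has run all the way back. Then stand all the tall cores one behind another in the magazine's lane; the short ones, which look alike but are the last run's size, go in the little two-place rack, also one still left in the lane. Last, turn the black bar knob clockwise, in as many turns of the wrist as it takes, until the follower has closed up the row and its sprung pad is pushed in about half of its travel, with the pawl dropped into a tooth so that it stays there. All cores must stand upright, and the brass weight and the oil bottle stay where they are.

Things in the scene. Friction and masses are not known exactly. Their poses are not given: they have to be found in the camera images.
- magazine: Fixed core magazine; base plate 100 mm wide (local x), 14 mm thick, local y = -179 to +185 mm. Origin on the worktop; +y, roughly world +y, points along it to the knob end, z up. Its lane is a channel along y centred on x = 0: bed at z = 14 mm between two steel guide rails 53 mm apart inside, 6 mm thick, tops at z = 34 mm, y = -166 to +70 mm.
- lane_stop (a point): Foot of the end stop's inner face, on the bed at the lane's centre (magazine y = -166 mm); axes as the magazine's. The stop is 64 mm wide, 46 mm high. With the follower fully back the lane is 213 mm long from here to the pad face: room for four cores one behind another, loosely placed.
- pad_face (a point): Centre of the rubber face of the follower's pad; it looks along magazine -y at the row. The follower is a dark steel carriage 50 x 16 x 40 mm on the bed (top 56 mm above the worktop); the pad plate, 44 mm wide, 36 mm high, stands 18 mm in front of it on two sprung pins, whose ends come out of the carriage's back as the pad is pushed in.
- pad (a joint): How far the sprung pad is pushed towards the carriage, m: 0 = fully out (start), 0.016 = fully in. The spring pushes with about 2 N at 0 and 0.35 N more per mm, enough to slide the whole row of cores to the stop before it gives much.
- follower (a joint): Travel of the follower carriage along magazine -y, m: 0 = fully back, 0.150 = farthest; 0.11 to 0.13 at the start. A toothed belt in the base ties it to the wheel: 24 mm per radian, 6.3 mm per ratchet tooth. A weak spring (about 2 N) draws it back, at some 5 cm/s, whenever the pawl is held off; it cannot be moved otherwise than by the wheel.
- wheel (a joint): Angle of the ratchet wheel with its knob, rad: 0 with the follower fully back, grows clockwise seen from above, to 6.2; 4.7 to 5.3 at the start. 24 teeth, caught at each multiple of 0.262 rad. The pawl lets it turn clockwise and stops it from going back past the last tooth; let go between two teeth, it goes back to the last one. Turning takes about 0.1 to 0.3 N m.
- knob_grip (a point): On the wheel's vertical axis (magazine x = 0, y = +132 mm), 60 mm above the worktop, where to grip the black bar knob; turns with it. The bar is 56 mm long (along this point's x), 15 mm thick (along its y: grip so), from 42 to 72 mm above the worktop. Below it are the hub and the toothed steel wheel, 76 mm diameter, top at 28 mm.
- pawl (a joint): Angle of the sprung pawl beyond the wheel, rad: about -0.01 lying in a tooth gap, up to 0.1 riding over a tooth, 0.4 at most. Held above 0.15 it is clear of the teeth, so the wheel and follower run back.
- pawl_tab (a point): Middle of the upright tab on the pawl's tail: 9 x 12 mm, 25 to 43 mm above the worktop, this point 34 mm above it, at magazine x = -43, y = +149 mm; the pivot lies 24 mm farther along +y. Push the tab's outer (-x) side 6 to 8 mm towards magazine +x, with 2 to 4 N, to lift the pawl, and hold it there. Base plate and worktop are free round it.
- rack: Fixed little rack for two short cores in a row: base 76 x 122 x 8 mm (local x, y, z), a channel 53 mm wide and 110 mm long (along local y) inside a rim; floor at z = 8 mm, rim top at z = 20 mm. Origin: centre of its underside. The two places are at local y = -27 and +27 mm. At its built yaw local y points along world -x; it is turned a little either way.
- tall_1: Loose cardboard core, an upright tube with a board plug pressed into its bore (solid to the touch), 48 mm diameter, 64 mm tall, about 36 g. Origin: centre of its lower end at the start; z up along its axis. One of up to four tall cores: they belong in the lane of the magazine, in any order. It may be absent in a run (then its state is None).
- tall_2: Loose cardboard core, an upright tube with a board plug pressed into its bore (solid to the touch), 48 mm diameter, 64 mm tall, about 36 g. Origin: centre of its lower end at the start; z up along its axis. One of up to four tall cores: they belong in the lane of the magazine, in any order. It may be absent in a run (then its state is None).
- tall_3: Loose cardboard core, an upright tube with a board plug pressed into its bore (solid to the touch), 48 mm diameter, 64 mm tall, about 36 g. Origin: centre of its lower end at the start; z up along its axis. One of up to four tall cores: they belong in the lane of the magazine, in any order. It may be absent in a run (then its state is None).
- tall_4: Loose cardboard core, an upright tube with a board plug pressed into its bore (solid to the touch), 48 mm diameter, 64 mm tall, about 36 g. Origin: centre of its lower end at the start; z up along its axis. One of up to four tall cores: they belong in the lane of the magazine, in any order. It may be absent in a run (then its state is None).
- short_1: Loose cardboard core, an upright tube with a board plug pressed into its bore (solid to the touch), 48 mm diameter, 44 mm tall, about 26 g. Origin: centre of its lower end at the start; z up along its axis. One of up to two short cores: they belong in the rack. It may be absent in a run (then its state is None).
- short_2: Loose cardboard core, an upright tube with a board plug pressed into its bore (solid to the touch), 48 mm diameter, 44 mm tall, about 26 g. Origin: centre of its lower end at the start; z up along its axis. One of up to two short cores: they belong in the rack. It may be absent in a run (then its state is None). It starts in the magazine's lane.
- brass_weight: Bystander: turned brass weight, 45 mm diameter, 53 mm tall, origin under its centre. To be left where it stands.
- oil_dropper: Bystander: small oil bottle with a red spout, 36 mm diameter, 97 mm tall, origin under its centre. To be left where it stands.
- splice_tape: Fixed bystander: roll of white splicing tape lying flat, 68 mm diameter, 19 mm high, origin under its centre.
- unwind_spindle: Fixed equipment to keep clear of: the unwind reel, 280 mm diameter, up to 45 mm high, with a mandrel of 76 mm diameter and 234 mm height at its centre. Origin on its axis, on the worktop.
- drive_roller: Fixed equipment to keep clear of: the black drive roller, 85 mm diameter, 178 mm high, its shaft 327 mm. Origin on its axis, on the worktop.
- rewind_chuck: Fixed equipment to keep clear of: the rewind chuck, 84 mm diameter, 220 mm high, over a board disc of 332 mm diameter, 46 to 52 mm above the worktop. Origin on its axis, on the worktop.
Not all that is in view belongs to the job. Leave any green or red look-alike of the short_2 alone.

How it is judged:
By the outcome, as a careful person would: the job done as asked, in the order asked, and still so for the second after the job is handed in, with the robot touching nothing.
Of tall_1, tall_2, tall_3, tall_4 only 2 to 4 are there at a start; the rules pass over those that are not, and their reading is None.
Of short_1, short_2 only 1 to 2 are there at a start; the rules pass over those that are not, and their reading is None.
At some moment in a run one of tall_1, tall_2, tall_3, tall_4, short_1, short_2 may be knocked a few centimetres aside while the robot is not near it.
It also fails if it takes over 210 s, if anything falls off the work surface, if the arm or the gripper's body presses on something with over 40 N, if the wrist force passes 120 N, or if a joint passes its speed limit or range.

ROBOT

A 6-joint arm with a two-finger parallel gripper is mounted at the origin on a cart in front of the work surface, level with it; the furniture and walls round the work are solid. World frame = base frame: x ahead of the robot, y to its left, z up, the work surface at z = 0. Lengths are in m, angles in rad, forces in N, time in s.
With the tool pointing down it reaches from about 0.35 to 0.925 m from the base axis. Payload 6.4 kg.
Tool frame: the origin (TCP) lies on the centre line of the jaws, within the pads' length; the fingertips stand robot.finger_overhang ahead of it and the grasp point (between the pads) lies 8 mm behind it (robot.finger_overhang is the distance from the TCP to the fingertips, in m); z points along the fingers, y is the line along which they close (so a half turn about z gives the same grasp; the last joint's range is limited). The gripper opens to 94 mm and grips with 3 to 60 N. Pads are 16 mm wide; open, the fingers measure 119 mm over their backs; the gripper's body (75 mm by 177 mm) begins 78 mm behind the grasp point.
Start: joints at [-1.281, 0.245, 1.558, -0, 1.339, -0.174], TCP at [0.291, -0.581, 0.177] pointing down, gripper open.
Joint ranges: [-3.13, 3.13], [-1.02, 2.26], [0.13, 2.54], [-0.95, 4.09], [0.21, 2.88], [-2.74, 2.74]. Speed limits (rad/s): [2.57, 2.57, 3.14, 3.14, 3.14, 3.14].

INTERFACE

Orientations are given as a 3x3 rotation matrix whose columns are the frame's x, y, z axes.
In Python, from station import robot, snapshot gives the robot as it stands. The module is installed in compiled form; this text tells all that it offers.
- The arm moves only by the shell command python3 -m crank 'ROWS' [OPENING]. ROWS is a JSON object of lists of equal length, an entry for each row: "linear": the shift along the tool's x, y, z in mm, a list of three; "twist": the turn about the tool's z in rad. In form: {"linear": [[dx, dy, dz], ...], "twist": [twist, ...]}. A call has 1 to 20 rows; each row shifts and turns the commanded pose from where the row before left it, along the tool's axes as they then stand; what a row does not reach is not made up. A row lasts 1/8 s, in which the tool goes at most 62.5 mm and 10.7 degrees, less where a joint would pass 70% of its speed; a pose out of reach is approached as far as the arm can. A call with a gripper value outside its range is refused whole. OPENING is the opening, from -1 (shut) to 1 (fully open), set as the call begins (- or left out, the last holds). The fingers move at their own pace and stop on an object; the grip force is fixed at half the most. Time passes only in rows, so rows that do not move let the fingers close. It gives the time, the measured TCP pose, the force, the opening and the grip force at its end, in the units of the state.
- robot.observe(): the state, without advancing time (a new reading comes with each control period).
- snapshot(name): name is "side" or "top"; returns a dict with "color" (480x640x3 uint8, blue, green, red), "depth" (480x640 float32, m along the optical axis (not along the pixel's ray), 0 where there is no reading), "fov_y" (degrees; the focal length in pixels is half the picture's height over the tangent of half this angle, whatever the lens; pixels are square), "cx", "cy" (the principal point, pixels), "view" (4x4, takes a point from world to camera coordinates). Camera axes: x right, y up, looking along -z (the intrinsics and any distortion apply to the point x, -y, -z); pixel columns grow to the right and rows downward; lengths in m; the calibration is good to about 2 mm. A picture is of the moment at which its call begins.
- robot.hand_in(): hands the job in; it is judged then, once.
The state is a dict: "t": time; "joint_pos": joint angles; "qd": joint speeds; "joint_torque": joint torques, N m; "position": TCP position; "orientation": TCP orientation; "force": force on the tool from outside, world axes, zero at the start; "moment": the same for the moment, N m; "finger_gap": finger opening in m; "grasp_force": force on a finger pad.
Only numpy, scipy, OpenCV 4.12 (cv2) and the standard library are available. Lean on these libraries where they do the work, as an engineer would, in place of code of your own. Each camera call takes 0.05 s, during which the arm holds its last target. There are 200 camera calls.

## Working session

There is one attempt and no reset: what is moved stays moved. The work goes in short steps, Python scripts to look and compute and a shell command to move; the robot and the scene stay as the last step left them, time stands still between calls to the robot, and variables do not carry over. Pictures are saved under pics/ and viewed, at most 14 in all, crops included, and the job is handed in when it is done.

```bash
mkdir -p pics; cat > h.py <<'E'
import numpy as np, cv2
from station import robot, snapshot
def snap(n,save=None):
    s=snapshot(n)
    if save: cv2.imwrite('pics/'+save+'.png',s['color'])
    return s
def pts(s):
    d=s['depth'];h,w=d.shape;f=h/2/np.tan(np.radians(s['fov_y'])/2)
    v,u=np.mgrid[:h,:w]
    P=np.stack([(u-s['cx'])/f*d,-(v-s['cy'])/f*d,-d,np.ones_like(d)],-1)
    W=P@np.linalg.inv(s['view']).T
    W=W[...,:3].copy();W[d==0]=np.nan
    return W
E
python3 - <<'E'
from h import *
np.set_printoptions(precision=4,suppress=True)
for n in('top','side'):
    s=snap(n,n+'0');print(n,s['fov_y'],s['cx'],s['cy'],(s['depth']==0).mean());print(np.linalg.inv(s['view']))
o=robot.observe();print(o,robot.finger_overhang)
E
```

```text
top 48.72143402202993 318.941288760591 236.66626812497884 0.0038899739583333334
[[-0.0002  0.9953 -0.0968  0.401 ]
 [-1.     -0.0006 -0.004  -0.0386]
 [-0.004   0.0968  0.9953  1.5226]
 [ 0.      0.      0.      1.    ]]
side 53.729502431725685 315.6863206822596 238.89914025681148 0.003948567708333333
[[-0.9952  0.0579 -0.0791  0.4612]
 [-0.0973 -0.6817  0.7252  0.8068]
 [-0.0119  0.7294  0.684   0.859 ]
 [ 0.      0.      0.      1.    ]]
{'t': 0.1, 'joint_pos': array([-1.2811,  0.2457,  1.5589,  0.    ,  1.3387, -0.1741]), 'qd': array([ 0.001 , -0.0007, -0.0033,  0.0001, -0.0006, -0.0009]), 'joint_torque': array([  0.0002, -41.6912, -31.5526,   0.0686,   0.031 ,  -0.0001]), 'position': array([ 0.2906, -0.5808,  0.1763]), 'orientation': array([[ 0.8944,  0.4473, -0.0005],
       [ 0.4473, -0.8944,  0.0016],
       [ 0.0003, -0.0017, -1.    ]]), 'force': array([ 0.2382, -0.2389, -0.5619]), 'moment': array([-0.0107,  0.001 , -0.0081]), 'grasp_force': 0.0, 'finger_gap': 0.09423891886851203} 0.011
```

View pics/top0.png

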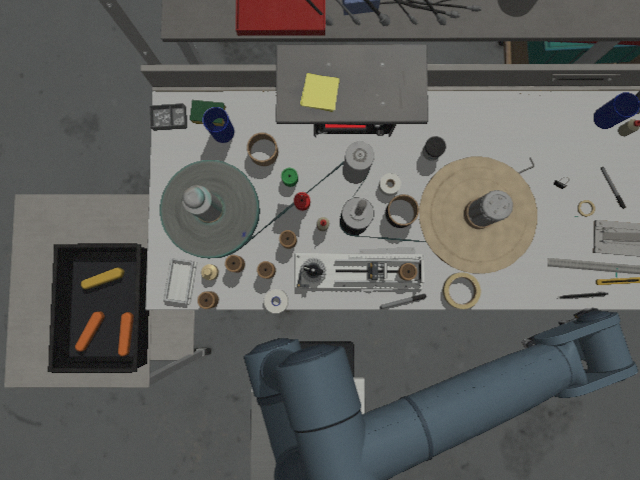

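View pics/side0.png

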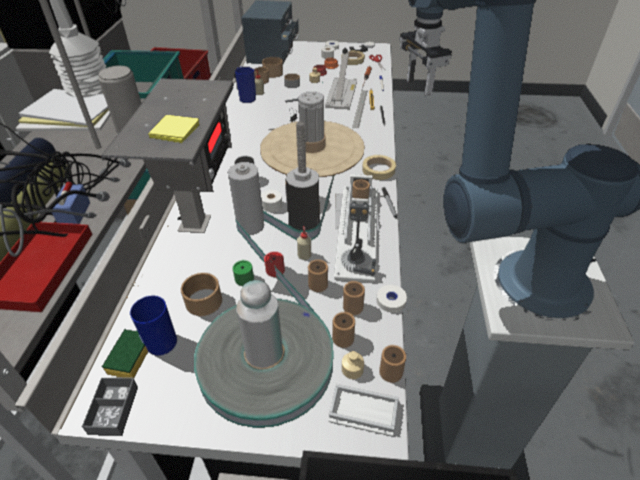

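The top view shows loose cores near pixels (288,239), (234,263), (266,269) and (208,299). There is one core in the lane at (408,271), the knob at (313,271), the rack at (180,282), the brass weight at (209,271) and the oil bottle at (322,224). The side view agrees.

```bash
cat >> h.py <<'E'
def cores(s,W):
    hsv=cv2.cvtColor(s['color'],cv2.COLOR_BGR2HSV);out=[]
    m=((hsv[...,0]>4)&(hsv[...,0]<20)&(hsv[...,1]>70)&(W[...,2]>.03)&(W[...,2]<.1)&(W[...,0]<.6)).astype(np.uint8)
    n,l,st,c=cv2.connectedComponentsWithStats(m)
    for i in range(1,n):
        if st[i,4]<60: continue
        P=W[l==i];z=np.median(P[:,2]);T=P[abs(P[:,2]-np.percentile(P[:,2],70))<.006]
        (x,y),r=cv2.minEnclosingCircle(T[:,:2].astype(np.float32))
        out.append((c[i].round(0),st[i,4],np.r_[x,y,r,np.median(T[:,2])].round(4),T[:,:2].mean(0).round(4)))
    return out
E
python3 - <<'E'
from h import *
np.set_printoptions(precision=4,suppress=True)
s=snap('top');W=pts(s)
for c in cores(s,W): print(*c)
im=cv2.resize(s['color'][215:320,150:440],None,fx=2.75,fy=2.75,interpolation=cv2.INTER_CUBIC);cv2.imwrite('pics/c1.png',im)
# height map image
# magazine: height near
R=W[250:295,290:430]
for lo,hi,nm in((.008,.019,'plate'),(.029,.038,'rails')):
    m=(R[...,2]>lo)&(R[...,2]<hi)
    P=R[m][:,:2].astype(np.float32);print(nm,len(P),cv2.minAreaRect(P),P.min(0),P.max(0))
R=W[255:310,160:200];m=(R[...,2]>.012)&(R[...,2]<.028);P=R[m][:,:2].astype(np.float32);print('rack',len(P),cv2.minAreaRect(P))
s=snap('side');W=pts(s)
for c in cores(s,W): print(*c)
im=cv2.resize(s['color'][165:285,320:420],None,fx=5,fy=5,interpolation=cv2.INTER_CUBIC);cv2.imwrite('pics/c2.png',im)
E
```

```text
[474. 223.] 91 [ 0.587  -0.4669  0.0327  0.087 ] [ 0.5782 -0.4584]
[287. 239.] 225 [0.5389 0.0555 0.0237 0.0627] [0.5389 0.0551]
[234. 263.] 239 [0.4705 0.2038 0.0231 0.063 ] [0.4706 0.2035]
[265. 270.] 227 [0.4529 0.1155 0.0232 0.0624] [0.4529 0.1158]
[407. 271.] 239 [ 0.4473 -0.2775  0.0243  0.0571] [ 0.4478 -0.2768]
[207. 300.] 252 [0.3697 0.2769 0.023  0.0629] [0.369  0.2766]
plate 2595 ((0.44717273116111755, -0.14858336746692657), (0.39169567823410034, 0.12511396408081055), 89.99690246582031) [ 0.3846 -0.3444] [0.5097 0.0473]
rails 522 ((0.4515003263950348, -0.14170266687870026), (0.08057063072919846, 0.34320834279060364), 1.5014115571975708) [ 0.4071 -0.3129] [0.4884 0.029 ]
rack 443 ((0.42252790927886963, 0.36144351959228516), (0.0801377072930336, 0.12178662419319153), 82.13729858398438)
[319. 146.] 83 [ 0.5817 -0.4524  0.0222  0.0807] [ 0.5832 -0.4467]
[360. 188.] 248 [ 0.4485 -0.2782  0.0257  0.0568] [ 0.4495 -0.2761]
[317. 272.] 395 [0.5403 0.0577 0.0244 0.0629] [0.5399 0.0584]
[353. 294.] 430 [0.4553 0.1169 0.0249 0.0631] [0.4542 0.1183]
[343. 326.] 505 [0.4715 0.2049 0.0255 0.0626] [0.4712 0.2071]
[393. 360.] 572 [0.3709 0.2786 0.0241 0.0629] [0.3706 0.2804]
```

View pics/c1.png

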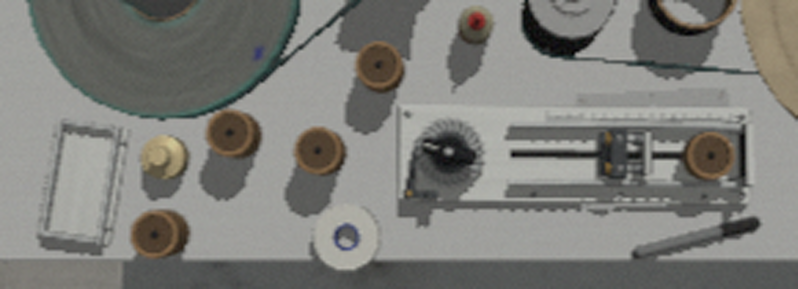

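View pics/c2.png

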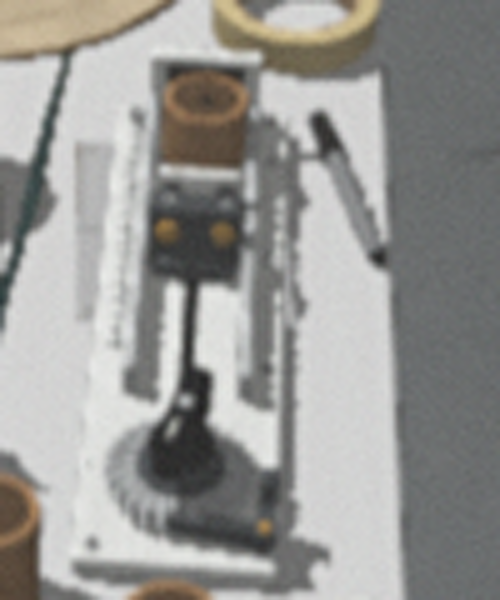

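All four loose cores are tall (z≈63 mm), and the lane core is the only short one (top 57 mm on the 14 mm bed). Next I need the magazine pose.

```bash
python3 - <<'E'
from h import *
np.set_printoptions(precision=4,suppress=True)
for n in('top','side'):
    s=snap(n);W=pts(s);g=s['color'].mean(-1)
    hsv=cv2.cvtColor(s['color'],cv2.COLOR_BGR2HSV)
    P=W.reshape(-1,3);P=P[(P[:,0]>.36)&(P[:,0]<.53)&(P[:,1]>-.36)&(P[:,1]<.06)]
    print(n)
    # rails left/right by y bins
    for y in np.arange(-.3,-.06,.04):
        q=P[(abs(P[:,1]-y)<.02)&(P[:,2]>.027)&(P[:,2]<.039)]
        a=q[q[:,0]<.447,0];b=q[q[:,0]>.447,0];print('rail',round(y,3),len(a),len(b),np.median(a),np.median(b),(np.median(a)+np.median(b))/2)
    q=P[(P[:,2]>.064)&(P[:,2]<.08)];
    if len(q):print('knob',len(q),cv2.minAreaRect(q[:,:2].astype(np.float32)),q.mean(0))
    q=P[(P[:,2]>.05)&(P[:,2]<.062)&(P[:,1]<-.29)];print('stop',len(q),q.min(0),q.max(0),np.median(q,0))
    q=P[(P[:,2]>.045)&(P[:,2]<.062)&(P[:,1]>-.25)&(P[:,1]<-.1)];print('foll',len(q),q.min(0),q.max(0),np.median(q,0))
    q=P[(P[:,2]>.02)&(P[:,2]<.034)&(P[:,1]>-.045)];print('wheel',len(q),cv2.minEnclosingCircle(q[:,:2].astype(np.float32)))
    q=P[(P[:,2]>.036)&(P[:,2]<.05)&(P[:,0]<.42)&(P[:,1]>-.03)];print('tab',len(q),q.min(0),q.max(0),np.median(q,0))
    q=P[(P[:,2]>.009)&(P[:,2]<.02)];
    for y in (0.02,-.02,-.32,-.335):
        r=q[abs(q[:,1]-y)<.006];print('plate x',y,len(r),np.percentile(r[:,0],[1,99]))
    for x in (.42,.45,.475):
        r=q[abs(q[:,0]-x)<.006];print('plate y',x,np.percentile(r[:,1],[0,1,99,100]))
E
```

```text
top
rail -0.3 33 32 0.42098769104022493 0.47710737024363215 0.44904753064192854
rail -0.26 31 30 0.42100444930509795 0.47718091292954223 0.4490926811173201
rail -0.22 29 39 0.4209828657528275 0.4772614911080435 0.4491221784304355
rail -0.18 48 45 0.4237947982604613 0.4797627197486013 0.4517787590045313
rail -0.14 27 30 0.4211308631985098 0.4800081658062912 0.45056951450240046
rail -0.1 27 28 0.42111590265591203 0.48005251157478535 0.4505842071153487
knob 143 ((0.4655052423477173, -0.1278829276561737), (0.38446542620658875, 0.07744639366865158), 82.00740814208984) [ 0.46   -0.0398  0.0712]
stop 165 [ 0.4179 -0.36    0.0501] [ 0.529  -0.29    0.0619] [ 0.4621 -0.3167  0.056 ]
foll 191 [ 0.4261 -0.2193  0.0452] [ 0.4733 -0.1742  0.0619] [ 0.4486 -0.1904  0.0538]
wheel 355 ((0.4633431136608124, 0.003878442570567131), 0.07179854065179825)
tab 13 [ 0.4071 -0.0023  0.0369] [0.4155 0.023  0.047 ] [0.4099 0.0032 0.0435]
plate x 0.02 70 [0.4044 0.5011]
plate x -0.02 40 [0.4044 0.5187]
plate x -0.32 56 [0.3721 0.4981]
plate x -0.335 7 [0.3631 0.4914]
plate y 0.42 [-0.351  -0.3215  0.0381  0.038
[... 591 characters left out ...]
5483017), (0.3744243085384369, 0.07746695727109909), 81.82577514648438) [ 0.4599 -0.0085  0.0706]
stop 160 [ 0.4206 -0.3597  0.0501] [ 0.5297 -0.2903  0.0619] [ 0.4564 -0.3146  0.0561]
foll 209 [ 0.4269 -0.2215  0.0452] [ 0.4756 -0.1723  0.0619] [ 0.4516 -0.1865  0.0533]
wheel 482 ((0.47019344568252563, 0.01143881306052208), 0.06773602962493896)
tab 21 [ 0.4063 -0.0058  0.0365] [0.4138 0.0098 0.0455] [0.4111 0.0028 0.0421]
plate x 0.02 105 [0.4041 0.5031]
plate x -0.02 23 [0.4143 0.5016]
plate x -0.32 25 [0.3782 0.4998]
plate x -0.335 3 [0.3828 0.3857]
plate y 0.42 [-0.3056 -0.3009  0.038   0.0391]
plate y 0.45 [-0.1731 -0.1728  0.0382  0.0397]
plate y 0.475 [-0.3156 -0.3035  0.0375  0.0386]
```

```bash
python3 - <<'E'
from h import *
np.set_printoptions(precision=3,suppress=True)
s=snap('top');W=pts(s);P=W.reshape(-1,3)
P=P[np.isfinite(P[:,0])]
for nm,lo,hi,c in(('roller',.165,.19,(.6,-.1)),('rollershaft',.3,.34,(.6,-.1)),('chuck',.2,.23,(.6,-.45)),('disc',.04,.058,(.58,-.45)),('mandrel',.2,.24,(.6,.3)),('reel',.03,.05,(.58,.28)),('silver',.14,.4,(.72,-.15)),('brass',.04,.06,(.45,.27)),('oil',.07,.1,(.58,-.03)),('rim',.012,.026,(.42,.36))):
    q=P[(P[:,2]>lo)&(P[:,2]<hi)&(np.hypot(P[:,0]-c[0],P[:,1]-c[1])<(.2 if nm in('disc','reel') else .09))]
    if len(q):print(nm,len(q),q.min(0),q.max(0),np.median(q,0))
# rack
w=cv2.inRange(s['color'],(185,185,185),(255,255,255))
q=P[(P[:,2]>.015)&(P[:,2]<.025)&(abs(P[:,1]-.36)<.09)&(abs(P[:,0]-.42)<.08)].astype(np.float32);print('rackrim',len(q),cv2.minAreaRect(q[:,:2]))
s=snap('side');P=pts(s).reshape(-1,3)
q=P[(P[:,2]>.015)&(P[:,2]<.025)&(abs(P[:,1]-.36)<.09)&(abs(P[:,0]-.42)<.08)].astype(np.float32);print('rackrim',len(q),cv2.minAreaRect(q[:,:2]))
im=cv2.resize(s['color'][370:445,310:420],None,fx=5,fy=5,interpolation=cv2.INTER_CUBIC);cv2.imwrite('pics/r.png',im)
E
```

```text
roller 591 [ 0.552 -0.172  0.166] [ 0.634 -0.09   0.19 ] [ 0.588 -0.125  0.18 ]
rollershaft 76 [ 0.584 -0.141  0.3  ] [ 0.602 -0.121  0.33 ] [ 0.592 -0.13   0.325]
chuck 779 [ 0.569 -0.515  0.201] [ 0.646 -0.436  0.226] [ 0.607 -0.473  0.218]
disc 9373 [ 0.429 -0.643  0.04 ] [ 0.775 -0.252  0.058] [ 0.594 -0.463  0.052]
mandrel 389 [0.6   0.253 0.211] [0.654 0.307 0.24 ] [0.625 0.277 0.232]
reel 6690 [0.382 0.083 0.03 ] [0.766 0.472 0.05 ] [0.611 0.269 0.043]
silver 2018 [ 0.631 -0.218  0.14 ] [ 0.81  -0.082  0.358] [ 0.78  -0.142  0.267]
brass 680 [0.361 0.182 0.04 ] [0.539 0.342 0.06 ] [0.507 0.272 0.045]
oil 44 [ 0.556 -0.115  0.07 ] [ 0.603 -0.036  0.1  ] [ 0.58  -0.047  0.077]
rim 426 [0.359 0.3   0.012] [0.49  0.414 0.026] [0.427 0.366 0.018]Traceback (most recent call last):
  File "<stdin>", line 10, in <module>
cv2.error: OpenCV(4.12.0) /io/opencv/modules/imgproc/src/convhull.cpp:143: error: (-215:Assertion failed) total >= 0 && (depth == CV_32F || depth == CV_32S) in function 'convexHull'
```

```bash
python3 -m crank '{"linear":[[0,0,0],[0,0,0],[0,0,0],[0,0,0],[0,0,0],[0,0,0],[0,0,0]],"twist":[-0.18,-0.18,-0.18,-0.18,-0.18,-0.18,-0.027]}' -1; python3 -m crank '{"linear":[[49,7.5,0],[49,7.5,0],[49,7.5,0],[49,7.5,0],[49,7.5,0],[49,7.5,0],[49,7.5,0],[49,7.5,0],[49,7.5,0],[49,7.5,0],[49,7.5,0],[45,7.5,0],[0,0,0]],"twist":[0,0,0,0,0,0,0,0,0,0,0,0,0]}'
python3 - <<'E'
from h import *
np.set_printoptions(precision=4,suppress=True)
o=robot.observe();print(o['position'],o['orientation'],o['joint_pos'])
E
```

```text
t: 1.23
position: [0.2908, -0.5813, 0.1772]
orientation: [[0.001, 1.0, 0.0], [1.0, -0.001, 0.0], [0.0, 0.0, -1.0]]
force: [0.3, 0.2, 0.6]
finger_gap: 0.0273
grasp_force: 0.0
t: 2.85
position: [0.3808, 0.0048, 0.1774]
orientation: [[-0.004, 1.0, 0.0], [1.0, 0.004, 0.0], [0.0, 0.0, -1.0]]
force: [-0.7, -0.6, 0.2]
finger_gap: 0.0004
grasp_force: 0.0
[0.3808 0.0048 0.1774] [[-0.0036  1.      0.0004]
 [ 1.      0.0036  0.0001]
 [ 0.0001  0.0004 -1.    ]] [-0.2876 -0.4557  2.2026  0.0002  1.3943 -0.2913]
```

```bash
python3 -m crank '{"linear":[[-1,0,40],[0,0,40],[0,0,40],[0,0,22],[0,0,0],[0,6,0],[0,3,0],[0,3,0],[0,0,0]],"twist":[0,0,0,0,0,0,0,0,0]}'; python3 -m crank '{"linear":[[0,2,0],[0,2,0],[0,2,0],[0,2,0],[0,0,0]],"twist":[0,0,0,0,0]}'
python3 - <<'E'
from h import *
s=snap('side','p1')
cv2.imwrite('pics/p1c.png',cv2.resize(s['color'][165:305,310:430],None,fx=4,fy=4,interpolation=cv2.INTER_CUBIC))
E
```

```text
t: 3.98
position: [0.3933, 0.0016, 0.0357]
orientation: [[-0.0, 1.0, 0.001], [1.0, 0.0, -0.0], [-0.0, 0.001, -1.0]]
force: [0.3, -0.4, -0.3]
finger_gap: 0.0003
grasp_force: 0.0
t: 4.6
position: [0.4009, 0.0017, 0.0353]
orientation: [[-0.0, 1.0, -0.0], [1.0, 0.0, 0.0], [0.0, -0.0, -1.0]]
force: [-0.3, 0.7, 0.7]
finger_gap: 0.0002
grasp_force: 0.0
```

View pics/p1c.png

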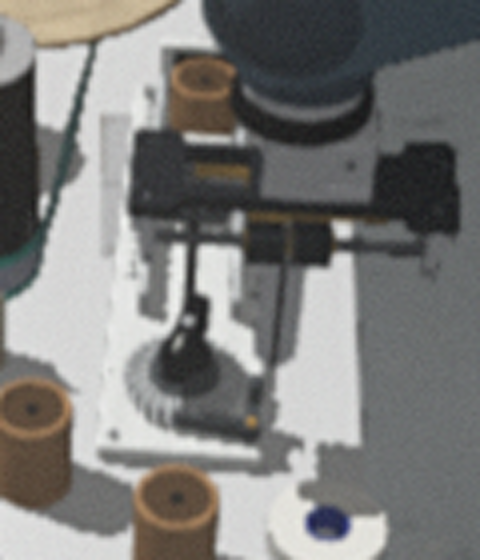

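The closed fingers are slimmer than I assumed. They sit just outside the tab near (262,390) and aren't touching it yet, so I'll keep pushing until the force shows.

```bash
for i in 1 2 3 4 ; do python3 -m crank '{"linear":[[0,2,0],[0,0,0]],"twist":[0,0]}' | egrep 'pos|force:'; done
```

```text
position: [0.4029, 0.0016, 0.0353]
force: [-0.5, -0.4, -1.0]
grasp_force: 0.0
position: [0.4049, 0.0016, 0.0353]
force: [-1.2, -0.1, 0.3]
grasp_force: 0.0
position: [0.4069, 0.0016, 0.0353]
force: [0.4, 0.0, -0.0]
grasp_force: 0.0
position: [0.4089, 0.0016, 0.0353]
force: [-0.3, 1.2, 0.5]
grasp_force: 0.0
```

```bash
python3 - <<'E'
from h import *
s=snap('side');W=pts(s)
a=cv2.resize(s['color'][220:300,330:410],None,fx=7,fy=7,interpolation=cv2.INTER_CUBIC)
cv2.imwrite('pics/p2.png',a)
P=W.reshape(-1,3);q=P[(P[:,2]>.045)&(P[:,2]<.062)&(P[:,1]>-.28)&(P[:,1]<-.05)&(abs(P[:,0]-.45)<.03)];print(np.percentile(q[:,1],[5,50,95]))
E
```

```text
[-0.27759847 -0.25671265 -0.18523175]
```

View pics/p2.png

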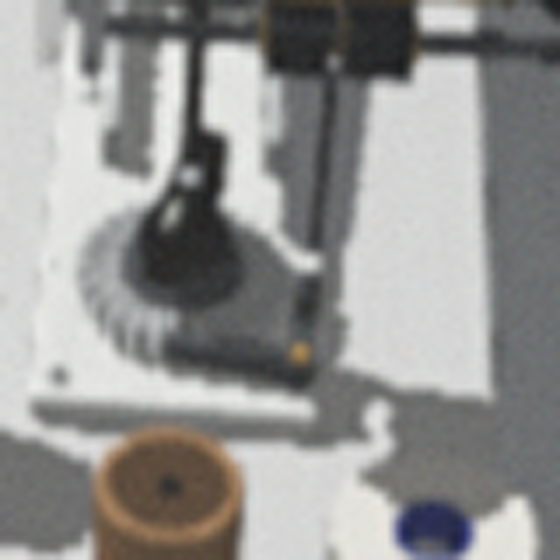

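```bash
python3 - <<'E'
from h import *
s=snap('side');f=240/np.tan(np.radians(s['fov_y'])/2)
def pr(p):
    c=s['view']@np.r_[p,1];return ((s['cx']+f*c[0]/-c[2]-330)*7,(s['cy']-f*c[1]/-c[2]-220)*7)
for p in([.4089,.0016,.0243],[.4089,.0016,.0353],[.4105,.0026,.034],[.4105,.0026,.043],[.4105,.0026,.025],[.4105,.0266,.03],[.453,-.0147,.072],[.4012,.038,.014]):print(p,np.round(pr(np.array(p))))
W=pts(s)
for (u,v) in((315,262),(318,230),(308,285),(308,300),(308,320),(300,350),(325,290)):print(u,v,W[int(220+v/7),int(330+u/7)].round(4))
E
```

```text
[0.4089, 0.0016, 0.0243] [304. 314.]
[0.4089, 0.0016, 0.0353] [306. 292.]
[0.4105, 0.0026, 0.034] [301. 296.]
[0.4105, 0.0026, 0.043] [303. 278.]
[0.4105, 0.0026, 0.025] [300. 314.]
[0.4105, 0.0266, 0.03] [300. 355.]
[0.453, -0.0147, 0.072] [185. 175.]
[0.4012, 0.038, 0.014] [324. 413.]
315 262 [ 0.4047 -0.0352  0.0145]
318 230 [0.4088 0.0089 0.0753]
308 285 [0.409  0.0058 0.0453]
308 300 [0.4086 0.0065 0.0392]
308 320 [0.4077 0.004  0.0262]
300 350 [nan nan nan]
325 290 [ 0.401  -0.0365 -0.0008]
```

```bash
python3 - <<'E'
from h import *
np.set_printoptions(precision=0,suppress=True,linewidth=200)
s=snap('side');W=pts(s)*1000;g=s['color'].mean(-1)
for v in range(244,274):print(v,g[v,368:381],'z',W[v,368:381,2],'y',W[v,368:381,1])
s=snap('top');W=pts(s)*1000
q=W.reshape(-1,3);q=q[(abs(q[:,0]-410)<25)&(abs(q[:,1]-5)<30)&(q[:,2]>22)&(q[:,2]<120)];print(len(q));print(q[:40])
E
```

```text
244 [133. 110.  94. 104. 108. 110. 104.  71.  63.  95. 109. 107. 113.] z [ 17.  18.  99. 103. 100. 103. 100. 104. 101. 101. 103. 101. 104.] y [-79. -77.   7.  11.   8.  11.   8.  12.   8.   9.  10.   8.  11.]
245 [190. 148. 112. 104. 108. 110. 101.  69.  65.  98. 107. 107. 116.] z [ 15.  13.  97.  98.  98. 100. 101. 101.  98. 101.  98. 100. 101.] y [-77. -79.   9.  10.   9.  11.  12.  12.   9.  11.   8.  11.  11.]
246 [223. 195. 136. 105. 104. 109. 104.  68.  68.  96. 107. 111. 118.] z [15. 16. 94. 96. 94. 97. 97. 95. 98. 97. 96. 98. 97.] y [-73. -72.   9.  11.   9.  12.  11.  10.  13.  11.  10.  11.  10.]
247 [226. 215. 151. 109. 104. 109. 101.  71.  76.  99. 108. 109. 125.] z [14. 13. 92. 93. 91. 93. 96. 90. 94. 94. 94. 94. 96.] y [-70. -72.  11.  11.   9.  11.  14.   8.  12.  11.  11.  11.  13.]
248 [224. 209. 151. 109. 107. 106.  93.  67.  81. 102. 107. 106. 139.] z [17. 14. 92. 90. 89. 90. 87. 86. 89. 90. 92. 88. 92.] y [-64. -66.  14.  12.  10.  11.   8.   6.   9.  10.  12.   8.  12.]
249 [223. 206. 150. 111. 107. 107.  89.  62.  80. 105. 104. 107. 142.] z [14. 15. 85. 89. 87. 
[... 4058 characters left out ...]
02. 103. 110. 109. 143. 198. 213.] z [31. 32. 30. 32. 34. 28. 30. 14.  2.  1. -1.  0.  3.] y [26. 27. 25. 27. 28. 22. 24.  9. -3. -4. -6. -5. -2.]
271 [ 62.  68.  73.  93.  99.  97.  87.  94. 105. 122. 164. 203. 213.] z [29. 28. 29. 30. 32. 33. 27. 15. -2.  0. -3.  1.  1.] y [28. 26. 27. 28. 30. 31. 25. 13. -3. -1. -5. -1. -1.]
272 [ 61.  57.  61.  70.  69.  70.  68.  89. 103. 125. 149. 168. 176.] z [27. 26. 28. 29. 31. 28. 29. 15.  0.  0.  2.  1. -1.] y [29. 28. 29. 30. 32. 29. 29. 16.  2.  2.  3.  3.  0.]
273 [ 62.  57.  55.  56.  57.  56.  59.  91. 109. 111. 118. 120. 129.] z [22. 21. 25. 27. 26. 25. 22. 10.  3. -0.  1.  3. -1.] y [27. 26. 30. 31. 31. 29. 27. 15.  8.  5.  6.  7.  4.]
0
[]
```

```bash
cat > tip.py <<'E'
from h import *
np.set_printoptions(precision=4,suppress=True,linewidth=200)
s=snap('side');W=pts(s);g=s['color'].astype(float)
o=robot.observe();p=o['position'];print(o['t'],p,o['force'])
q=W.reshape(-1,3)
m=(abs(q[:,1]-p[1]-.008)<.007)&(abs(q[:,0]-p[0])<.022)&(q[:,2]>.018)
q=q[m]
for z in np.arange(.02,.13,.006):
    r=q[abs(q[:,2]-z)<.003];print(round(z,3),len(r),(r.min(0),r.max(0)) if len(r) else '')
E
python3 tip.py; python3 - <<'E'
from h import *
o=robot.observe();print(o['joint_pos'],o['joint_torque'],o['moment'])
E
```

```text
5.9 [0.4087 0.0017 0.0352] [ 0.0728  0.1697 -0.7483]
0.02 2 (array([0.4241, 0.0053, 0.0191]), array([0.4266, 0.0075, 0.0212]))
0.026 11 (array([0.4076, 0.0029, 0.0236]), array([0.4294, 0.0142, 0.0285]))
0.032 11 (array([0.408 , 0.0037, 0.0291]), array([0.4295, 0.0141, 0.035 ]))
0.038 7 (array([0.4061, 0.0034, 0.0356]), array([0.4131, 0.008 , 0.0405]))
0.044 5 (array([0.4064, 0.0036, 0.0412]), array([0.4137, 0.0088, 0.0445]))
0.05 0 
0.056 0 
0.062 1 (array([0.4103, 0.0074, 0.0637]), array([0.4103, 0.0074, 0.0637]))
0.068 9 (array([0.4036, 0.0077, 0.0655]), array([0.4177, 0.0121, 0.0707]))
0.074 20 (array([0.3994, 0.0082, 0.0711]), array([0.4204, 0.013 , 0.077 ]))
0.08 17 (array([0.3999, 0.0029, 0.0771]), array([0.4207, 0.013 , 0.0829]))
0.086 24 (array([0.3978, 0.0081, 0.0833]), array([0.4213, 0.0134, 0.0888]))
0.092 21 (array([0.3986, 0.0074, 0.089 ]), array([0.4215, 0.0142, 0.095 ]))
0.098 22 (array([0.3991, 0.0061, 0.0956]), array([0.422 , 0.0127, 0.1007]))
0.104 19 (array([0.3993, 0.0073, 0.1011]), array([0.4223, 0.0119, 0.1067]))
0.11 17 (array([0.3977, 0.0076, 0.1079]), array([0.4204, 0.0132, 0.1125]))
0.116 25 (array([0.3981, 0.0054, 0.1131]), array([0.4208, 0.014 , 0.1188]))
0.122 23 (array([0.3988, 0.007 , 0.1194]), array([0.4213, 0.0135, 0.1248]))
0.128 20 (array([0.3993, 0.0072, 0.1251]), array([0.4217, 0.0122, 0.131 ]))
[-2.75044172e-01 -1.53481863e-01  2.25477743e+00  1.03933689e-05
  1.04040152e+00 -2.75026126e-01] [-4.98329573e-04 -2.03580791e+01 -2.67376506e+01  5.78766537e-02
  3.55532777e-02 -2.16886247e-05] [ 0.00262543 -0.05391834  0.03092266]
```

```bash
python3 -m crank '{"linear":[[0,-24,0],[0,0,20],[0,0,14],[0,0,0],[0,0,0]],"twist":[0,0,0,0,0]}'; python3 tip.py
```

```text
t: 6.52
position: [0.3852, 0.0016, 0.0016]
orientation: [[-0.0, 1.0, 0.0], [1.0, 0.0, -0.0], [-0.0, 0.0, -1.0]]
force: [0.1, 1.1, 1.1]
finger_gap: 0.0002
grasp_force: 0.0
6.575 [0.3854 0.0015 0.0017] [-0.2338  0.2231 -0.373 ]
0.02 0 
0.026 0 
0.032 5 (array([0.3819, 0.0042, 0.0307]), array([0.4058, 0.0119, 0.0344]))
0.038 20 (array([0.3752, 0.0039, 0.035 ]), array([0.4063, 0.0127, 0.0409]))
0.044 18 (array([0.3759, 0.0066, 0.0415]), array([0.3972, 0.0146, 0.0458]))
0.05 19 (array([0.3742, 0.0077, 0.0471]), array([0.3975, 0.0113, 0.0529]))
0.056 21 (array([0.3744, 0.0052, 0.0535]), array([0.3981, 0.0134, 0.0587]))
0.062 18 (array([0.3747, 0.004 , 0.059 ]), array([0.3987, 0.0135, 0.065 ]))
0.068 19 (array([0.3756, 0.0083, 0.0653]), array([0.3967, 0.0122, 0.0708]))
0.074 21 (array([0.3738, 0.0061, 0.0712]), array([0.3972, 0.0124, 0.0761]))
0.08 21 (array([0.3745, 0.0042, 0.0771]), array([0.3976, 0.0131, 0.0829]))
0.086 17 (array([0.3751, 0.0071, 0.0836]), array([0.3983, 0.012 , 0.089 ]))
0.092 23 (array([0.3753, 0.0072, 0.0891]), array([0.3986, 0.013 , 0.095 ]))
0.098 25 (array([0.3737, 0.0028, 0.095 ]), array([0.3991, 0.0121, 0.101 ]))
0.104 19 (array([0.3744, 0.0071, 0.1011]), array([0.3972, 0.0128, 0.1069]))
0.11 10 (array([0.375 , 0.0098, 0.1071]), array([0.3977, 0.014 , 0.1115]))
0.116 2 (array([0.3846, 0.009 , 0.116 ]), array([0.3847, 0.0133, 0.1169]))
0.122 0 
0.128 0
```

The fingertips really stand about 31 mm above the reported z, so tip z = reported z + 0.031. I'll use that from here.

```bash
python3 -m crank '{"linear":[[0,6,8],[0,0,0]],"twist":[0,0]}' | egrep 'pos|force:'; for i in 1 2 3; do python3 -m crank '{"linear":[[0,2,0],[0,2,0],[0,0,0]],"twist":[0,0,0]}' | egrep 'pos|force:'; done; cat > fol.py <<'E'
from h import *
np.set_printoptions(precision=4,suppress=True,linewidth=200)
for n in ('side','top'):
    s=snap(n);W=pts(s);P=W.reshape(-1,3);q=P[(P[:,2]>.045)&(P[:,2]<.062)&(P[:,1]>-.25)&(P[:,1]<-.05)&(abs(P[:,0]-.451)<.02)];print(n,len(q),np.percentile(q[:,1],[1,10,50,90,99]))
print(robot.observe()['t'])
E
python3 fol.py
```

```text
position: [0.3909, 0.0017, -0.0071]
force: [-0.4, 0.7, -0.2]
grasp_force: 0.0
position: [0.3944, 0.0016, -0.007]
force: [-3.0, -1.7, 0.3]
grasp_force: 1.5
position: [0.3987, 0.0017, -0.0069]
force: [-3.1, -2.5, 0.8]
grasp_force: 1.6
position: [0.4009, 0.0018, -0.0071]
force: [-9.7, -3.6, 4.7]
grasp_force: 4.7
side 91 [-0.1772 -0.1753 -0.1716 -0.1493 -0.1435]
top 172 [-0.1742 -0.1714 -0.1492 -0.1352 -0.1327]
8.05
```

```bash
python3 -m crank '{"linear":[[0,-1.5,0],[0,0,0],[0,0,0],[0,0,0],[0,0,0],[0,0,0],[0,0,0],[0,0,0],[0,0,0],[0,0,0],[0,0,0],[0,0,0],[0,0,0],[0,0,0],[0,0,0],[0,0,0]],"twist":[0,0,0,0,0,0,0,0,0,0,0,0,0,0,0,0]}' | egrep 'pos|force:'; python3 fol.py;  python3 -m crank '{"linear":[[0,0,0],[0,0,0],[0,0,0],[0,0,0],[0,0,0],[0,0,0],[0,0,0],[0,0,0],[0,0,0]],"twist":[0,0,0,0,0,0,0,0,0]}' | egrep 'pos|force:'; python3 fol.py
```

```text
position: [0.4008, 0.0018, -0.0069]
force: [-5.3, -2.3, 0.1]
grasp_force: 2.5
side 76 [-0.0893 -0.0838 -0.0671 -0.0565 -0.0538]
top 161 [-0.0995 -0.0966 -0.0742 -0.0605 -0.0551]
10.15
position: [0.4007, 0.0018, -0.007]
force: [-4.9, -1.5, 0.4]
grasp_force: 2.5
side 76 [-0.0898 -0.0788 -0.0674 -0.0568 -0.0534]
top 156 [-0.0995 -0.0967 -0.0743 -0.0605 -0.0551]
11.375
```

```bash
python3 -m crank '{"linear":[[0,-12,0],[0,-12,0],[0,0,-40],[0,0,-40],[0,0,-40],[-40,15,0],[-60,15,0],[-60,15,0],[-60,15,0],[-58,15,0],[0,0,0]],"twist":[0,0,0,0,0,0,0,0,0,0,0]}' 1
cat > look.py <<'E'
from h import *
np.set_printoptions(precision=4,suppress=True,linewidth=200)
o=robot.observe();print(o['t'],o['position'],o['joint_pos'])
for n in('top','side'):
    s=snap(n);W=pts(s);print(n)
    for c in cores(s,W): print(*c)
E
python3 look.py; python3 - <<'E'
from h import *
np.set_printoptions(precision=4,suppress=True)
for n in('top','side'):
    s=snap(n);P=pts(s).reshape(-1,3)
    q=P[(P[:,2]>.0145)&(P[:,2]<.025)&(abs(P[:,1]-.37)<.075)&(abs(P[:,0]-.42)<.08)].astype(np.float32)
    q=q[~((q[:,0]<.4)&(q[:,1]<.315))];q=q[~((q[:,0]>.42)&(q[:,1]<.31))]
    print(n,len(q),cv2.minAreaRect(np.ascontiguousarray(q[:,:2])),q[:,:2].mean(0))
    q=P[(P[:,2]>.004)&(P[:,2]<.0115)&(abs(P[:,1]-.365)<.06)&(abs(P[:,0]-.42)<.08)].astype(np.float32)
    print('floor',len(q),cv2.minAreaRect(np.ascontiguousarray(q[:,:2])),q[:,:2].mean(0))
s=snap('top')
cv2.imwrite('pics/rk.png',cv2.resize(s['color'][250:315,155:225],None,fx=7,fy=7,interpolation=cv2.INTER_CUBIC))
E
```

```text
t: 12.75
position: [0.4529, -0.28, 0.1139]
orientation: [[0.004, 1.0, 0.002], [1.0, -0.004, -0.002], [-0.002, 0.002, -1.0]]
force: [-0.0, 1.2, 0.4]
finger_gap: 0.0941
grasp_force: 0.0
12.75 [ 0.4529 -0.28    0.1139] [-0.767   0.0357  1.912   0.0005  1.1912 -0.763 ]
top
[474. 223.] 84 [ 0.5869 -0.4669  0.0337  0.0876] [ 0.5784 -0.4561]
[287. 238.] 224 [0.5389 0.0558 0.0235 0.0631] [0.5392 0.0551]
[234. 263.] 239 [0.4709 0.2036 0.0235 0.0634] [0.4703 0.2036]
[265. 270.] 230 [0.453  0.1156 0.0232 0.0632] [0.4528 0.1149]
[207. 300.] 252 [0.369  0.2766 0.0236 0.063 ] [0.3694 0.277 ]
side
[319. 145.] 86 [ 0.5818 -0.4528  0.0208  0.0801] [ 0.5827 -0.4471]
[361. 188.] 250 [ 0.4483 -0.2817  0.031   0.0565] [ 0.4493 -0.2764]
[317. 271.] 389 [0.5401 0.0567 0.0246 0.0624] [0.5397 0.0586]
[353. 294.] 432 [0.4542 0.1166 0.0242 0.0628] [0.4542 0.1187]
[343. 325.] 494 [0.4723 0.2048 0.0248 0.0629] [0.4712 0.2068]
[393. 360.] 577 [0.3702 0.2805 0.0237 0.0629] [0.3706 0.2806]
top 300 ((0.4229978024959564, 0.36455804109573364), (0.07278299331665039, 0.12163516879081726), 81.80606842041016) [0.4229 0.3641]
floor 784 ((0.4204658269882202, 0.36457207798957825), (0.11861459165811539, 0.15665505826473236), 89.83939361572266) [0.4212 0.3646]
side 740 ((0.4324345886707306, 0.3586801290512085), (0.0784299373626709, 0.14052924513816833), 81.45996856689453) [0.4251 0.3668]
floor 1724 ((0.4231753349304199, 0.3643174171447754), (0.15300427377223969, 0.11544444411993027), 2.1013028621673584) [0.4245 0.3687]
```

View pics/rk.png

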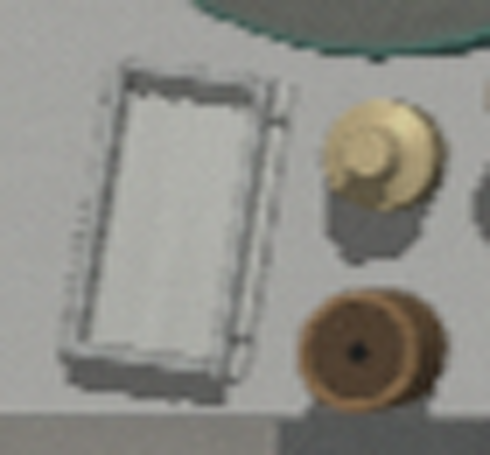

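```bash
python3 -m crank '{"linear":[[2.5,-4,0],[0,0,40],[0,0,40],[0,0,24],[0,0,0],[0,0,0]],"twist":[0,0,0,0,0,0]}' 1 ; python3 -m crank '{"linear":[[0,0,0],[0,0,0],[0,0,0],[0,0,0],[0,0,0],[0,0,-20],[0,0,-40],[0,0,-40],[0,0,0]],"twist":[0,0,0,0,0,0,0,0,0]}' -1
```

```text
t: 13.75
position: [0.449, -0.2741, 0.0105]
orientation: [[-0.0, 1.0, 0.001], [1.0, 0.0, -0.001], [-0.001, 0.001, -1.0]]
force: [-0.2, -0.4, 0.5]
finger_gap: 0.0942
grasp_force: 0.0
t: 14.88
position: [0.4503, -0.2757, 0.1127]
orientation: [[-0.0, 1.0, 0.005], [1.0, 0.0, -0.005], [-0.005, 0.005, -1.0]]
force: [0.3, 0.1, -0.1]
finger_gap: 0.0473
grasp_force: 30.0
```

```bash
python3 -m crank '{"linear":[[54,-4.4,0],[54,-4.4,0],[54,-4.4,0],[54,-4.4,0],[54,-4.4,0],[54,-4.4,0],[54,-4.4,0],[54,-4.4,0],[54,-4.4,0],[54,-4.4,0],[54,-4.4,0],[54,-4.4,0],[0,0,0],[0,0,0]],"twist":[0,0,0,0,0,0,0,0,0,0,0,0,0,0]}'; python3 look.py
```

```text
t: 16.62
position: [0.3946, 0.3734, 0.1077]
orientation: [[-0.0, 1.0, -0.002], [1.0, 0.0, -0.002], [-0.002, -0.002, -1.0]]
force: [-0.0, -0.3, -0.4]
finger_gap: 0.0474
grasp_force: 30.0
16.625 [0.3946 0.3734 0.1077] [ 0.5492  0.0733  1.8851 -0.0003  1.1861  0.5489]
top
[474. 224.] 84 [ 0.5874 -0.4665  0.0345  0.0867] [ 0.5784 -0.4577]
[287. 239.] 225 [0.5387 0.0558 0.0233 0.0633] [0.5386 0.0547]
[234. 263.] 241 [0.4706 0.2038 0.0231 0.0636] [0.4701 0.2039]
[265. 269.] 228 [0.453  0.1156 0.0231 0.0629] [0.4527 0.1151]
[207. 300.] 253 [0.3691 0.2769 0.0235 0.0631] [0.3693 0.2773]
side
[319. 146.] 74 [ 0.5845 -0.4494  0.0228  0.0815] [ 0.584  -0.4463]
[317. 271.] 392 [0.5396 0.057  0.0245 0.0626] [0.5395 0.0581]
[353. 294.] 441 [0.4537 0.1165 0.0253 0.0625] [0.4542 0.1184]
[393. 348.] 77 [0.3705 0.2676 0.0187 0.0634] [0.3703 0.2616]
[395. 359.] 72 [0.3739 0.2861 0.0197 0.0625] [0.3683 0.2859]
```

Held core bottom = reported z + 0.0035. I'll lower 102 mm onto the rack floor and release.

```bash
python3 -m crank '{"linear":[[-1,2,40],[0,0,40],[0,0,16],[0,0,0]],"twist":[0,0,0,0]}' | egrep "pos|force:"; python3 -m crank '{"linear":[[0,0,3],[0,0,2],[0,0,0]],"twist":[0,0,0]}' | egrep "pos|force:"
```

```text
position: [0.3976, 0.3723, 0.013]
force: [-0.6, -0.1, -0.5]
grasp_force: 30.0
position: [0.3976, 0.3732, 0.0085]
force: [-0.6, -0.1, -1.7]
grasp_force: 30.0
```

```bash
python3 - <<'E'
from h import *
s=snap('side')
cv2.imwrite('pics/rk2.png',cv2.resize(s['color'][310:450,310:430],None,fx=4,fy=4,interpolation=cv2.INTER_CUBIC))
E
```

```text
(no output)
```

View pics/rk2.png

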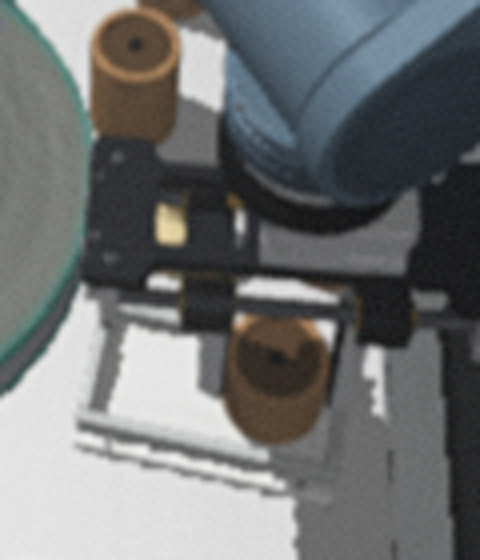

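The held core is inside the rack's near end, at about (275,380) in the crop, and clear of the rim.

```bash
for i in 1 2 3; do python3 -m crank '{"linear":[[0,0,1.5],[0,0,0]],"twist":[0,0]}' | egrep "pos|force:"; done
```

```text
position: [0.3974, 0.3731, 0.0067]
force: [-0.1, -1.2, 0.9]
grasp_force: 30.0
position: [0.3974, 0.3731, 0.0051]
force: [-0.9, 0.1, -0.7]
grasp_force: 30.0
position: [0.3974, 0.3731, 0.0036]
force: [-0.3, 0.1, -0.6]
grasp_force: 30.0
```

```bash
python3 -m crank '{"linear":[[0,0,1.5],[0,0,0]],"twist":[0,0]}' | egrep "pos|force:"; python3 -m crank '{"linear":[[0,0,0],[0,0,0],[0,0,0],[0,0,0],[0,0,-40],[0,0,-40],[0,0,-20],[-50,-10,0],[-45,-14,0],[0,0,0]],"twist":[0,0,0,0,0,0,0,0,0,0]}' 1; python3 look.py;python3 - <<'E'
from h import *
for n in('top','side'):
    s=snap(n);W=pts(s);hsv=cv2.cvtColor(s['color'],cv2.COLOR_BGR2HSV)
    m=(hsv[...,0]>4)&(hsv[...,0]<20)&(hsv[...,1]>70)&(abs(W[...,0]-.4)<.06)&(abs(W[...,1]-.37)<.05)&(W[...,2]>.02);q=W[m];print(n,len(q),np.percentile(q[:,2],[10,70,90]));t=q[q[:,2]>.046][:,:2].astype(np.float32);print(cv2.minEnclosingCircle(t),t.mean(0))
E
```

```text
position: [0.3977, 0.3732, 0.0028]
force: [-1.7, -1.6, 5.0]
grasp_force: 30.0
t: 19.9
position: [0.3725, 0.2764, 0.1017]
orientation: [[0.003, 1.0, -0.001], [1.0, -0.003, -0.0], [-0.0, -0.001, -1.0]]
force: [-0.7, 0.7, -0.0]
finger_gap: 0.0941
grasp_force: 0.0
19.9 [0.3725 0.2764 0.1017] [ 0.3933 -0.1171  2.0838 -0.      1.1757  0.3959]
top
[474. 223.] 86 [ 0.5871 -0.4686  0.0353  0.0885] [ 0.5779 -0.4593]
[287. 239.] 230 [0.5389 0.0559 0.0235 0.0629] [0.5386 0.0551]
[234. 263.] 237 [0.4706 0.2036 0.0233 0.0623] [0.4703 0.2032]
[265. 269.] 230 [0.4528 0.1156 0.0232 0.0632] [0.4527 0.1151]
[209. 299.] 176 [0.3697 0.2752 0.0228 0.0626] [0.3708 0.27  ]
side
[318. 145.] 67 [ 0.5822 -0.459   0.0272  0.0804] [ 0.5836 -0.4482]
[318. 271.] 392 [0.5413 0.0576 0.0245 0.0626] [0.5396 0.0585]
[347. 295.] 132 [0.4642 0.1191 0.0206 0.0628] [0.4689 0.1202]
[343. 325.] 502 [0.4699 0.2057 0.0249 0.0628] [0.4713 0.2067]
[393. 360.] 555 [0.3701 0.2795 0.0239 0.0627] [0.3706 0.2801]
[378. 403.] 585 [0.3977 0.3684 0.0237 0.0506] [0.3979 0.3691]Traceback (most recent call last):
  File "<stdin>", line 4, in <module>
    return _quantile_unchecked(
        a, q, axis, out, overwrite_input, method, keepdims, weights)
    return _ureduce(a,
                    func=_quantile_ureduce_func,
    ...<5 lines>...
                    overwrite_input=overwrite_input,
                    method=method)
    r = func(a, **kwargs)
    result = _quantile(arr,
                       quantiles=q,
    ...<2 lines>...
                       out=out,
                       weights=wgt)
    slices_having_nans = np.isnan(arr[-1, ...])
                                  ~~~^^^^^^^^^
IndexError: index -1 is out of bounds for axis 0 with size 0
```

```bash
python3 -m crank '{"linear":[[2,-2.5,0],[0,0,0],[0,0,0],[0,0,40],[0,0,40],[0,0,23],[0,0,0]],"twist":[0,0,0,0,0,0,0]}' 0.35 ; python3 -m crank '{"linear":[[0,0,0],[0,0,0],[0,0,0],[0,0,0],[0,0,-40],[0,0,-40],[0,0,-23],[0,0,0]],"twist":[0,0,0,0,0,0,0,0]}' -1;  python3 -m crank '{"linear":[[-47,6.6,0],[-47,6.6,0],[-47,6.6,0],[-47,6.6,0],[-47,6.6,0],[-47,6.6,0],[-47,6.6,0],[-47,6.6,0],[-47,6.6,0],[-47,6.6,0],[-47,6.6,0],[-46,6.6,0],[0,0,0],[0,0,0]],"twist":[0,0,0,0,0,0,0,0,0,0,0,0,0,0]}'; python3 - <<'E'
from h import *
for n in('top','side'):
    s=snap(n);W=pts(s);hsv=cv2.cvtColor(s['color'],cv2.COLOR_BGR2HSV)
    m=(hsv[...,0]>4)&(hsv[...,0]<20)&(hsv[...,1]>70)&(abs(W[...,0]-.45)<.05)&(abs(W[...,1]+.285)<.05)&(W[...,2]>.02);q=W[m];print(n,len(q));
    if len(q):print(np.percentile(q[:,2],[2,50,98]),np.percentile(q[:,:2],[2,98],axis=0))
E
```

```text
t: 20.92
position: [0.3693, 0.2795, -0.0024]
orientation: [[-0.0, 1.0, -0.004], [1.0, 0.0, -0.002], [-0.002, -0.004, -1.0]]
force: [-0.1, -0.2, 0.3]
finger_gap: 0.0632
grasp_force: 0.0
t: 21.92
position: [0.3724, 0.2808, 0.1041]
orientation: [[-0.0, 1.0, 0.004], [1.0, 0.0, 0.002], [0.002, 0.004, -1.0]]
force: [-0.0, -0.3, -0.6]
finger_gap: 0.0473
grasp_force: 30.0
t: 23.68
position: [0.4492, -0.2815, 0.1006]
orientation: [[0.0, 1.0, -0.002], [1.0, -0.0, 0.002], [0.002, -0.002, -1.0]]
force: [0.0, 0.4, -0.7]
finger_gap: 0.0473
grasp_force: 30.0
top 5
[0.16562725 0.23872383 0.24445077] [[ 0.43529109 -0.263163  ]
 [ 0.44196264 -0.25251788]]
side 401
[0.10505395 0.14546198 0.25707812] [[ 0.42920332 -0.30331228]
 [ 0.48383025 -0.25812831]]
```

```bash
python3 -m crank '{"linear":[[-2,1,34],[0,0,32],[0,0,0],[0,0,6],[0,0,6],[0,0,0]],"twist":[0,0,0,0,0,0]}'| egrep "pos|force:"; python3 -m crank '{"linear":[[0,0,4],[0,0,3],[0,0,0]],"twist":[0,0,0]}'| egrep "pos|force:"; python3 -m crank '{"linear":[[0,0,2],[0,0,0]],"twist":[0,0]}'| egrep "pos|force:"
```

```text
position: [0.4513, -0.2849, 0.0245]
force: [-0.3, 0.1, -0.7]
grasp_force: 30.0
position: [0.451, -0.2847, 0.0169]
force: [-0.1, -0.1, 0.1]
grasp_force: 30.0
position: [0.4511, -0.2848, 0.0151]
force: [0.0, -0.1, -0.4]
grasp_force: 30.0
```

```bash
python3 -m crank '{"linear":[[0,0,1.5],[0,0,0]],"twist":[0,0]}'| egrep "pos|force:"; python3 -m crank '{"linear":[[0,0,1.5],[0,0,0]],"twist":[0,0]}'| egrep "pos|force:"; python3 -m crank '{"linear":[[0,0,0],[0,0,0],[0,0,0],[0,0,-45],[0,0,-45],[49,2,0],[49,2,0],[49,2,0],[49,2,0],[49,2,0],[49,2,0],[49,2,0],[49,2,0],[49,2,0],[49,2,0],[0,0,0]],"twist":[0,0,0,0,0,0,0,0,0,0,0,0,0,0,0,0]}' 0.35; python3 look.py
```

```text
position: [0.4513, -0.285, 0.0146]
force: [-2.0, 1.4, 5.5]
grasp_force: 30.0
position: [0.4513, -0.2851, 0.0146]
force: [-5.9, 4.1, 16.1]
grasp_force: 30.0
t: 27.65
position: [0.4707, 0.2075, 0.102]
orientation: [[-0.005, 1.0, -0.0], [1.0, 0.005, 0.0], [0.0, -0.0, -1.0]]
force: [-0.2, 0.5, 0.3]
finger_gap: 0.0634
grasp_force: 0.0
27.65 [0.4707 0.2075 0.102 ] [0.1945 0.0101 1.9618 0.0002 1.17   0.1898]
top
[474. 223.] 85 [ 0.5875 -0.4695  0.0349  0.0859] [ 0.5779 -0.4574]
[403. 222.] 60 [ 0.5984 -0.2639  0.0374  0.0659] [ 0.5853 -0.2628]
[287. 239.] 226 [0.5388 0.056  0.0233 0.0626] [0.539 0.055]
[239. 264.] 85 [0.4703 0.193  0.0196 0.0627] [0.4702 0.1892]
[266. 269.] 233 [0.4527 0.1156 0.0231 0.0627] [0.4524 0.1157]
[411. 270.] 268 [ 0.4517 -0.2866  0.0242  0.0766] [ 0.4507 -0.2868]
[170. 290.] 86 [0.3948 0.3749 0.0214 0.0514] [0.3945 0.3781]
side
[318. 146.] 70 [ 0.5859 -0.448   0.0203  0.0777] [ 0.5864 -0.445 ]
[314. 278.] 113 [0.5443 0.0719 0.0153 0.0504] [0.5462 0.0761]
[353. 293.] 403 [0.453  0.1172 0.0256 0.0627] [0.4558 0.118 ]
[343. 326.] 501 [0.4716 0.2053 0.0247 0.0627] [0.4712 0.2068]
[378. 402.] 573 [0.398  0.3682 0.0236 0.0508] [0.3978 0.3693]
```

```bash
python3 -m crank '{"linear":[[-3,0,40],[0,0,40],[0,0,2],[0,0,0],[0,0,0]],"twist":[0,0,0,0,0]}' | egrep "pos|force:" ; python3 -m crank '{"linear":[[0,0,0],[0,0,0],[0,0,0],[0,0,0],[0,0,-40],[0,0,-42],[0,0,0]],"twist":[0,0,0,0,0,0,0]}' -1| egrep "pos|force:|gap";  python3 -m crank '{"linear":[[-44,-2,0],[-44,-2,0],[-44,-2,0],[-44,-2,0],[-44,-2,0],[-44,-2,0],[-44,-2,0],[-44,-2,0],[-44,-2,0],[-44,-2,0],[0,0,0],[0,0,0]],"twist":[0,0,0,0,0,0,0,0,0,0,0,0]}'| egrep "pos|force:"; python3 - <<'E'
from h import *
for n in('top','side'):
    s=snap(n);W=pts(s);hsv=cv2.cvtColor(s['color'],cv2.COLOR_BGR2HSV)
    m=(hsv[...,0]>4)&(hsv[...,0]<20)&(hsv[...,1]>70)&(abs(W[...,0]-.45)<.035)&(abs(W[...,1]+.235)<.035)&(W[...,2]>.08)&(W[...,2]<.16);q=W[m];print(n,len(q));
    if len(q):print(np.percentile(q[:,2],[2,50,98]),np.percentile(q[:,:2],[2,98],axis=0))
E
```

```text
position: [0.4729, 0.2022, 0.0222]
force: [-0.0, -0.8, -0.8]
grasp_force: 0.0
position: [0.4737, 0.2027, 0.1055]
force: [0.2, 0.4, -0.3]
finger_gap: 0.0472
grasp_force: 30.0
position: [0.4503, -0.2367, 0.1008]
force: [-0.0, 0.4, -0.1]
grasp_force: 30.0
top 25
[0.11019626 0.14235636 0.14699736] [[ 0.43021785 -0.22073258]
 [ 0.44810421 -0.21291216]]
side 399
[0.08345774 0.12138457 0.14579515] [[ 0.43081587 -0.25323676]
 [ 0.4728312  -0.20854874]]
```

```bash
python3 -m crank '{"linear":[[-1,0.5,24],[0,0,20],[0,0,0],[0,0,6],[0,0,6],[0,0,4],[0,0,0]],"twist":[0,0,0,0,0,0,0]}'| egrep "pos|force:"; python3 -m crank '{"linear":[[0,0,1.5],[0,0,0]],"twist":[0,0]}'| egrep "pos|force:";  python3 -m crank '{"linear":[[0,0,1.5],[0,0,0]],"twist":[0,0]}'| egrep "pos|force:"
```

```text
position: [0.4515, -0.2387, 0.042]
force: [-0.7, -0.2, -0.7]
grasp_force: 30.0
position: [0.4517, -0.2389, 0.0408]
force: [-0.2, -0.4, -0.4]
grasp_force: 30.0
position: [0.4516, -0.2388, 0.0392]
force: [-0.6, -0.5, -0.5]
grasp_force: 30.0
```

```bash
python3 -m crank '{"linear":[[0,0,1.5],[0,0,0]],"twist":[0,0]}'| egrep "pos|force:"; python3 -m crank '{"linear":[[0,0,0],[0,0,0],[0,0,0],[0,0,-35],[0,0,-35],[44.5,0,0],[44.5,0,0],[44.5,0,0],[44.5,0,0],[44.5,0,0],[44.5,0,0],[44.5,0,0],[43.5,0,0],[0,0,0],[0,0,0]],"twist":[0,0,0,0,0,0,0,0,0,0,0,0,0,0,0]}' 0.35| egrep "pos|force:"; python3 look.py
```

```text
position: [0.4516, -0.2387, 0.0376]
force: [-0.1, 0.1, -0.8]
grasp_force: 30.0
position: [0.4517, 0.1158, 0.1078]
force: [0.5, -0.4, -0.1]
grasp_force: 0.0
34.35 [0.4517 0.1158 0.1078] [ 0.0073 -0.1197  2.0742 -0.0003  1.1871  0.0072]
top
[290. 224.] 226 [0.5791 0.048  0.0233 0.0631] [0.5783 0.048 ]
[474. 224.] 86 [ 0.5863 -0.4686  0.0351  0.0869] [ 0.5771 -0.4589]
[402. 270.] 524 [ 0.4518 -0.2602  0.0484  0.0769] [ 0.4505 -0.261 ]
[175. 290.] 242 [0.3966 0.3662 0.0236 0.0509] [0.3967 0.3658]
side
[319. 145.] 87 [ 0.5847 -0.4519  0.0253  0.0787] [ 0.5841 -0.4474]
[301. 268.] 378 [0.5807 0.0492 0.025  0.0629] [0.5792 0.0497]
[353. 294.] 431 [0.4535 0.1171 0.0245 0.0628] [0.4541 0.1185]
[378. 402.] 577 [0.3979 0.3679 0.0236 0.0507] [0.3979 0.3694]
```

```bash
python3 -m crank '{"linear":[[1,1.5,40],[0,0,40],[0,0,24],[0,0,0],[0,0,0]],"twist":[0,0,0,0,0]}' | egrep "pos|force:" ; python3 -m crank '{"linear":[[0,0,0],[0,0,0],[0,0,0],[0,0,0],[0,0,-40],[0,0,-40],[0,0,-24],[-37.5,0,0],[-37.5,0,0],[-37.5,0,0],[-37.5,0,0],[-37.5,0,0],[-37.5,0,0],[-37.5,0,0],[-37.5,0,0],[0,0,0],[0,0,0]],"twist":[0,0,0,0,0,0,0,0,0,0,0,0,0,0,0,0,0]}' -1| egrep "pos|force:|gap"; python3 - <<'E'
from h import *
for n in('top','side'):
    s=snap(n);W=pts(s);hsv=cv2.cvtColor(s['color'],cv2.COLOR_BGR2HSV)
    m=(hsv[...,0]>4)&(hsv[...,0]<20)&(hsv[...,1]>70)&(abs(W[...,0]-.45)<.035)&(abs(W[...,1]+.185)<.035)&(W[...,2]>.08)&(W[...,2]<.16);q=W[m];print(n,len(q));
    if len(q):print(np.percentile(q[:,2],[2,50,98]),np.percentile(q[:,:2],[2,98],axis=0))
E
```

```text
position: [0.4543, 0.1166, 0.0048]
force: [-0.1, 1.1, -0.5]
grasp_force: 0.0
position: [0.4529, -0.1821, 0.1074]
force: [0.4, -0.3, -0.6]
finger_gap: 0.0478
grasp_force: 30.0
top 1
[0.13872073 0.13872073 0.13872073] [[ 0.44300045 -0.16087386]
 [ 0.44300045 -0.16087386]]
side 296
[0.10542152 0.1329314  0.15852148] [[ 0.43270914 -0.17405371]
 [ 0.47333013 -0.15748184]]
```

```bash
python3 -m crank '{"linear":[[-2.5,-1,35],[0,0,35],[0,0,0],[0,0,6],[0,0,5],[0,0,0]],"twist":[0,0,0,0,0,0]}'| egrep "pos|force:"; for i in 1 2 ; do python3 -m crank '{"linear":[[0,0,2],[0,0,0]],"twist":[0,0]}'| egrep "pos|force:"; done; python3 - <<'E'
from h import *
np.set_printoptions(precision=3,suppress=True,linewidth=200)
s=snap('top');W=pts(s)
for v in range(190,240,3):print(v,W[v,270:330:4,2]*1000//1)
print(W[190,290],W[225,270],W[225,326])
cv2.imwrite('pics/d.png',cv2.resize(s['color'][180:300,250:350],None,fx=5,fy=5,interpolation=cv2.INTER_CUBIC))
E
```

```text
position: [0.4526, -0.1855, 0.0272]
force: [-0.0, -0.3, 0.2]
grasp_force: 30.0
position: [0.4523, -0.1854, 0.0249]
force: [-0.1, 0.3, 0.6]
grasp_force: 30.0
position: [0.4521, -0.1853, 0.0226]
force: [-0.1, 0.9, -0.5]
grasp_force: 30.0
190 [ 2.  1.  2.  1.  0. -3.  6. -1. -1. -7. 10. -3. -5.  1.  1.]
193 [-1. -3. -3. -1.  3.  0. -3. 38. 46. 12. -3.  2.  2. -3.  1.]
196 [ 1. -2.  1.  0. -2. -4. 40. 42. 47. 42.  4. -3. -2.  4. -2.]
199 [-2.  0.  6. -1.  1.  6. 45. 38. 36. 42.  3. -4. -1.  2.  2.]
202 [ 0.  0.  2.  6.  5. -1. 48. 41. 41. 41.  3. -3. -4.  2. -4.]
205 [-2. -1. -1. -2.  2. 33. 17. 42. 42. 45.  1.  1.  2. -2.  1.]
208 [ 5. -1.  7.  6. 31. -4. -5. 32. 42. 18.  5. -4. -3.  2.  0.]
211 [-3. -5.  5. 37.  1.  0. -2. -3. -7. -5.  3. -4.  4. -1. -4.]
214 [ 1. -1. 31.  3.  0. -6. -1.  1. -2.  4. -3. -3.  1.  9. -1.]
217 [ 5.  5.  5.  0. 56. 56. 60.  2. -7.  0.  5. -3.  0. 58. -4.]
220 [ 5.  5.  2. 63. 60. 71. 60. -4. -6.  3.  1. -7. 51. 72. 54.]
223 [15. -6. -7. 60. 61. 62. 56. 57. -2. -9.  7.  1. 61. 74. 63.]
226 [ 7.  0. -1. 63. nan 65. 60. 54. -1.  2.  3.  5. 57. 57. 54.]
229 [-3. -3.  2. -3. 64. 63. 62. 14.  3. -1.  2.  2. 14. 49.  9.]
232 [ 4. -5.  3.  2. 29. 61. 41.  0. -2. nan -2. -3.  6. -1.  2.]
235 [10.  1.  0.  1.  8. -2.  2. -4.  4.  5.  1.  1. -2. -1. -1.]
238 [ 6. -5. -2.  6. -1.  1. -2.  2.  2.  2.  3.  0. -3.  6.  0.]
[ 0.686  0.052 -0.003] [ 0.583  0.109 -0.001] [ 0.576 -0.052  0.054]
```

View pics/d.png

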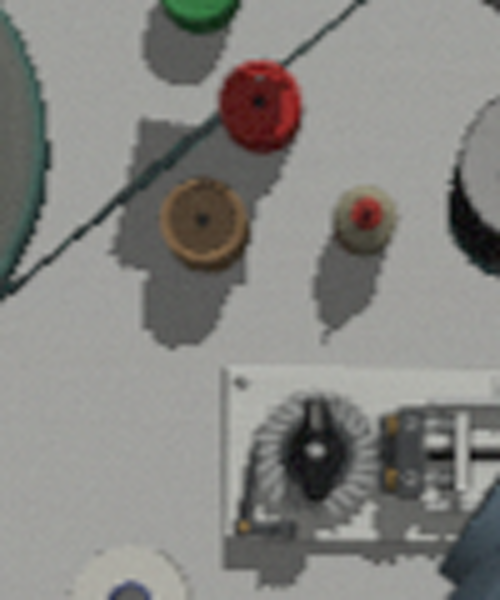

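```bash
python3 -m crank '{"linear":[[0,0,1.5],[0,0,0]],"twist":[0,0]}'| egrep "pos|force:"; python3 -m crank '{"linear":[[0,0,0],[0,0,0],[0,0,0],[0,0,-45],[0,0,-40],[47,0,0],[47,0,0],[47,0,0],[47,0,0],[46,0,0],[0,43,0],[0,43,0],[0,42,0],[0,0,0],[0,0,0]],"twist":[0,0,0,0,0,0,0,0,0,0,0,0,0,0,0]}' 0.35| egrep "pos|force:"; python3 look.py
```

```text
position: [0.4521, -0.1853, 0.0211]
force: [0.7, -0.3, -1.0]
grasp_force: 30.0
position: [0.5792, 0.0487, 0.1058]
force: [-0.4, -0.3, -0.1]
grasp_force: 0.0
40.725 [0.5792 0.0487 0.1058] [-0.111   0.162   1.7914 -0.      1.1896 -0.111 ]
top
[474. 223.] 87 [ 0.587  -0.4683  0.0345  0.0871] [ 0.5778 -0.4577]
[394. 270.] 763 [ 0.4514 -0.2371  0.074   0.077 ] [ 0.451  -0.2361]
[176. 290.] 243 [0.3971 0.3668 0.0236 0.0512] [0.3965 0.3661]
side
[359. 195.] 709 [ 0.4454 -0.2338  0.0755  0.0768] [ 0.4519 -0.2303]
[301. 268.] 381 [0.5809 0.0484 0.0255 0.0627] [0.5794 0.0503]
[378. 402.] 576 [0.398  0.3682 0.0236 0.0509] [0.3979 0.3691]
```

```bash
python3 -m crank '{"linear":[[0,1,42],[0,0,42],[0,0,2],[0,0,0],[0,0,0]],"twist":[0,0,0,0,0]}' | egrep "pos|force:" ; python3 -m crank '{"linear":[[0,0,0],[0,0,0],[0,0,0],[0,0,0],[0,0,-43],[0,0,-43],[0,-43,0],[0,-43,0],[0,-42,0],[-46,0,0],[-46,0,0],[-46,0,0],[-46,0,0],[0,0,0],[0,0,0]],"twist":[0,0,0,0,0,0,0,0,0,0,0,0,0,0,0]}' -1| egrep "pos|force:|gap"; python3 look.py
```

```text
position: [0.5829, 0.0485, 0.0227]
force: [-0.7, -0.0, -0.0]
grasp_force: 0.0
position: [0.4528, -0.1347, 0.1058]
force: [1.5, 1.2, -0.5]
finger_gap: 0.0475
grasp_force: 30.0
43.325 [ 0.4528 -0.1347  0.1058] [-0.53   -0.1001  2.0603  0.0004  1.1825 -0.53  ]
top
[474. 223.] 82 [ 0.5872 -0.469   0.0349  0.088 ] [ 0.5769 -0.4595]
[411. 270.] 293 [ 0.4463 -0.2768  0.0332  0.0769] [ 0.4504 -0.2833]
[176. 290.] 243 [0.3967 0.3658 0.0229 0.0509] [0.3968 0.366 ]
side
[318. 147.] 74 [ 0.5868 -0.4463  0.0156  0.0744] [ 0.5858 -0.4449]
[360. 178.] 169 [ 0.4443 -0.2749  0.0364  0.0765] [ 0.4512 -0.2817]
[358. 213.] 134 [ 0.4538 -0.1236  0.0206  0.0938] [ 0.4535 -0.116 ]
[378. 402.] 581 [0.3982 0.3682 0.0237 0.0509] [0.3979 0.3693]
```

```bash
python3 -m crank '{"linear":[[-1,0,25],[0,0,22],[0,0,0],[0,0,6],[0,0,6],[0,0,0]],"twist":[0,0,0,0,0,0]}'| egrep "pos|force:"; for i in 1 2 3; do python3 -m crank '{"linear":[[0,0,2],[0,0,0]],"twist":[0,0]}'| egrep "pos|force:"; done
```

```text
position: [0.4531, -0.1362, 0.0472]
force: [-0.1, -0.1, -0.3]
grasp_force: 30.0
position: [0.4532, -0.1364, 0.0453]
force: [0.8, -0.5, -0.8]
grasp_force: 30.0
position: [0.4531, -0.1363, 0.0431]
force: [0.1, -1.1, -0.7]
grasp_force: 30.0
position: [0.453, -0.1363, 0.0411]
force: [-0.5, -0.2, -0.9]
grasp_force: 30.0
```

Next I'll lower the last bit, release, lift, and move over the knob.

```bash
for i in 1 2; do python3 -m crank '{"linear":[[0,0,1.5],[0,0,0]],"twist":[0,0]}'| egrep "pos|force:"; done; python3 -m crank '{"linear":[[0,0,0],[0,0,0],[0,0,0],[0,0,-35],[0,0,-35],[40,0,0],[40,0,0],[41,0,0],[0,0,0]],"twist":[0,0,0,0,0,0,0,0,0]}' 0.35| egrep "pos|force:";  python3 look.py; python3 - <<'E'
from h import *
s=snap('top')
cv2.imwrite('pics/row.png',cv2.resize(s['color'][235:305,290:430],None,fx=5,fy=5,interpolation=cv2.INTER_CUBIC))
s=snap('side')
cv2.imwrite('pics/row2.png',cv2.resize(s['color'][165:285,320:420],None,fx=5,fy=5,interpolation=cv2.INTER_CUBIC))
E
```

```text
position: [0.4531, -0.1363, 0.0396]
force: [-0.6, 0.3, -0.9]
grasp_force: 30.0
position: [0.4531, -0.1363, 0.0381]
force: [0.2, 0.6, -1.0]
grasp_force: 30.0
position: [0.4529, -0.0135, 0.1082]
force: [0.0, -0.6, -0.7]
grasp_force: 0.0
46.55 [ 0.4529 -0.0135  0.1082] [-0.2811 -0.1557  2.1053  0.0001  1.1922 -0.285 ]
top
[474. 223.] 84 [ 0.5859 -0.4663  0.0327  0.0876] [ 0.577  -0.4597]
[385. 270.] 999 [ 0.4502 -0.2127  0.0985  0.0772] [ 0.4512 -0.2136]
[175. 290.] 242 [0.3967 0.366  0.0234 0.0512] [0.3969 0.3656]
side
[319. 145.] 106 [ 0.5833 -0.4532  0.0232  0.0782] [ 0.5836 -0.4467]
[360. 188.] 72 [ 0.4511 -0.2293  0.0235  0.0766] [ 0.4522 -0.2333]
[358. 210.] 530 [ 0.4544 -0.1589  0.05    0.0767] [ 0.453  -0.1571]
[378. 402.] 578 [0.3981 0.3687 0.0234 0.0508] [0.398  0.3695]
```

View pics/row.png

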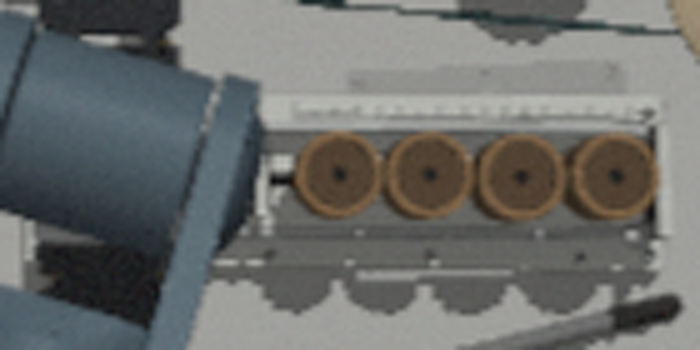

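```bash
python3 -m crank '{"linear":[[0,0,0],[0,0,0],[0,0,0],[0,0,0],[0,0,0],[0,0,0],[0,0,0],[0,0,0],[0,0,0],[0,0,0]],"twist":[-0.175,-0.175,-0.175,-0.175,-0.175,-0.175,-0.175,-0.175,-0.171,0]}' -0.15 | egrep 'pos|ori|gap'; python3 - <<'E'
from h import *
s=snap('top');f=240/np.tan(np.radians(s['fov_y'])/2);M=np.linalg.inv(s['view'])
d=M[:3,:3]@np.array([(313-s['cx'])/f,-(270-s['cy'])/f,-1]);o=M[:3,3];print(o+d*(.072-o[2])/d[2])
s=snap('side');W=pts(s)
P=W.reshape(-1,3);q=P[(P[:,2]>.06)&(P[:,2]<.078)&(np.hypot(P[:,0]-.453,P[:,1]+.015)<.04)];print(len(q),q.min(0),q.max(0),q.mean(0))
cv2.imwrite('pics/k.png',cv2.resize(s['color'][190:280,330:420],None,fx=6,fy=6,interpolation=cv2.INTER_CUBIC))
E
```

```text
position: [0.4533, -0.0163, 0.1082]
orientation: [[-1.0, 0.004, -0.0], [0.004, 1.0, -0.0], [0.0, -0.0, -1.0]]
finger_gap: 0.0401
[ 0.45052881 -0.01655705  0.072     ]
169 [ 0.42705216 -0.023652    0.06007731] [ 0.48036833 -0.00298408  0.07690871] [ 0.45384094 -0.01165701  0.06930182]
```

View pics/k.png

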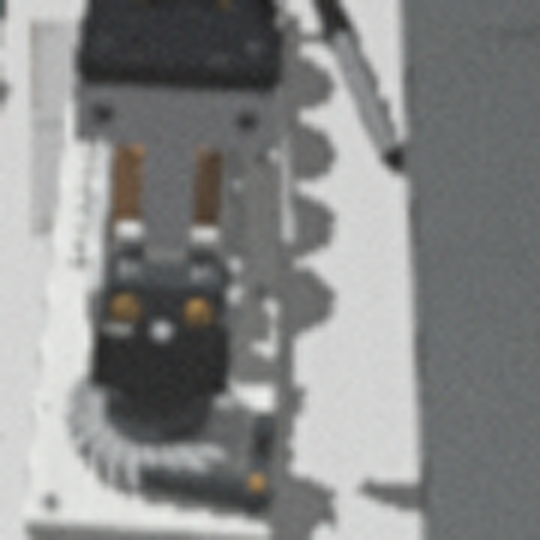

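The bar knob lies along world x, centred near (0.4537, -0.015), and the jaws hang above it open to 40 mm.

```bash
python3 -m crank '{"linear":[[0,1,40],[0,0,40],[0,0,12],[0,0,0],[0,0,0]],"twist":[0,0,0,0,0]}' | egrep "pos|force:"; python3 -m crank '{"linear":[[0,0,0],[0,0,0],[0,0,0],[0,0,0],[0,0,0]],"twist":[0,0,0,0,0]}' -1| egrep "pos|force:|gap|ori"; python3 -m crank '{"linear":[[0,0,0],[0,0,0],[0,0,0],[0,0,0],[0,0,0],[0,0,0],[0,0,0],[0,0,0],[0,0,0]],"twist":[0.13,0.13,0.13,0.13,0.13,0.13,0.13,0.13,0]}' | egrep "pos|force:|gap|ori"; cat > fol2.py <<'E'
from h import *
np.set_printoptions(precision=4,suppress=True,linewidth=200)
for n in ('side','top'):
    s=snap(n);W=pts(s);P=W.reshape(-1,3)
    P=P[(P[:,1]>-.14)&(P[:,1]<-.02)&(abs(P[:,0]-.451)<.02)&(P[:,2]>.04)&(P[:,2]<.064)]
    h,e=np.histogram(P[:,1],np.arange(-.14,-.02,.004));print(n,*[(round(a*1000),b) for a,b in zip(e,h)])
print(robot.observe()['t'])
E
python3 fol2.py; python3 look.py
```

```text
position: [0.4546, -0.0148, 0.0178]
force: [-0.0, 0.4, 1.1]
grasp_force: 0.0
position: [0.4536, -0.0155, 0.0168]
orientation: [[-1.0, 0.0, 0.001], [0.0, 1.0, -0.002], [-0.001, -0.002, -1.0]]
force: [-1.5, -5.2, 1.0]
finger_gap: 0.0148
grasp_force: 30.0
position: [0.4531, -0.0165, 0.0168]
orientation: [[-0.507, 0.862, -0.001], [0.862, 0.507, -0.004], [-0.003, -0.003, -1.0]]
force: [-3.8, -10.2, 3.1]
finger_gap: 0.0148
grasp_force: 30.0
side (-140, np.int64(0)) (-136, np.int64(0)) (-132, np.int64(0)) (-128, np.int64(0)) (-124, np.int64(0)) (-120, np.int64(0)) (-116, np.int64(0)) (-112, np.int64(0)) (-108, np.int64(0)) (-104, np.int64(0)) (-100, np.int64(0)) (-96, np.int64(0)) (-92, np.int64(0)) (-88, np.int64(2)) (-84, np.int64(4)) (-80, np.int64(0)) (-76, np.int64(0)) (-72, np.int64(0)) (-68, np.int64(0)) (-64, np.int64(0)) (-60, np.int64(0)) (-56, np.int64(0)) (-52, np.int64(0)) (-48, np.int64(0)) (-44, np.int64(0)) (-40, np.int64(0)) (-36, np.int64(0)) (-32, np.int64(0)) (-28, np.int64(0))
top (-140, np.int64(0)) (-136, np.int64(1)) (-132, np.int64(1)) (-128, np.int64(3)) (-124, np.
[... 202 characters left out ...]
int64(0)) (-80, np.int64(0)) (-76, np.int64(0)) (-72, np.int64(0)) (-68, np.int64(0)) (-64, np.int64(0)) (-60, np.int64(0)) (-56, np.int64(0)) (-52, np.int64(0)) (-48, np.int64(0)) (-44, np.int64(0)) (-40, np.int64(0)) (-36, np.int64(0)) (-32, np.int64(0)) (-28, np.int64(0))
50.575
50.575 [ 0.453  -0.0165  0.0168] [-0.2843  0.0021  2.1514 -0.0053  0.9877 -0.8132]
top
[471. 223.] 78 [ 0.5833 -0.4584  0.0271  0.087 ] [ 0.5789 -0.4524]
[387. 270.] 985 [ 0.4498 -0.2165  0.0941  0.0776] [ 0.4511 -0.2171]
[176. 290.] 247 [0.3968 0.3661 0.0233 0.0512] [0.3965 0.3658]
side
[319. 146.] 89 [ 0.5831 -0.4506  0.0216  0.0786] [ 0.5837 -0.4472]
[378. 402.] 581 [0.398  0.3686 0.0234 0.0508] [0.3979 0.3694]
```

```bash
python3 -m crank '{"linear":[[0,0,0],[0,0,0],[0,0,0],[0,0,0]],"twist":[0.13,0.13,0.07,0]}' | egrep "pos|force:|gap|ori"; python3 -m crank '{"linear":[[0,0,0],[0,0,0],[0,0,0],[0,0,0],[0,0,-40],[0,0,-40],[0,0,-20],[30,-30,0],[30,-30,0],[30,-30,0],[30,-30,0],[0,0,0],[0,0,0]],"twist":[0,0,0,0,0,0,0,0,0,0,0,0,0]}' -0.15| egrep "pos|force:|gap|ori"; python3 fol2.py; python3 look.py
```

```text
position: [0.4527, -0.0167, 0.0168]
orientation: [[-0.201, 0.98, -0.002], [0.98, 0.201, -0.005], [-0.004, -0.003, -1.0]]
force: [-5.2, -10.1, 3.8]
finger_gap: 0.0145
grasp_force: 30.0
position: [0.3123, 0.0791, 0.1167]
orientation: [[-0.2, 0.98, 0.001], [0.98, 0.2, -0.0], [-0.0, 0.001, -1.0]]
force: [0.7, 0.5, 0.9]
finger_gap: 0.0404
grasp_force: 0.0
side (-140, np.int64(5)) (-136, np.int64(8)) (-132, np.int64(13)) (-128, np.int64(24)) (-124, np.int64(23)) (-120, np.int64(31)) (-116, np.int64(13)) (-112, np.int64(0)) (-108, np.int64(7)) (-104, np.int64(15)) (-100, np.int64(19)) (-96, np.int64(33)) (-92, np.int64(47)) (-88, np.int64(18)) (-84, np.int64(8)) (-80, np.int64(0)) (-76, np.int64(0)) (-72, np.int64(0)) (-68, np.int64(0)) (-64, np.int64(0)) (-60, np.int64(0)) (-56, np.int64(0)) (-52, np.int64(0)) (-48, np.int64(0)) (-44, np.int64(0)) (-40, np.int64(2)) (-36, np.int64(3)) (-32, np.int64(1)) (-28, np.int64(4))
top (-140, np.int64(0)) (-136, np.int64(1)) (-132, np.int64(1)) (-128, np.int64(4)) (-124, np.int64(15)) (-120, np.int64(17)) (-116, np.int64(17)) (-112, np.int64(6)) (-1
[... 187 characters left out ...]
t64(0)) (-68, np.int64(0)) (-64, np.int64(0)) (-60, np.int64(0)) (-56, np.int64(0)) (-52, np.int64(0)) (-48, np.int64(0)) (-44, np.int64(0)) (-40, np.int64(1)) (-36, np.int64(0)) (-32, np.int64(1)) (-28, np.int64(6))
52.9
52.9 [0.3124 0.0788 0.1165] [-0.1098 -0.5977  2.4016 -0.0001  1.3378 -0.3099]
top
[474. 223.] 86 [ 0.5861 -0.4679  0.035   0.0866] [ 0.578  -0.4584]
[387. 270.] 993 [ 0.4475 -0.2167  0.0945  0.0772] [ 0.4513 -0.2177]
[175. 290.] 240 [0.3964 0.3654 0.0233 0.0512] [0.397 0.366]
side
[319. 146.] 80 [ 0.5846 -0.4504  0.0228  0.0783] [ 0.585  -0.4462]
[359. 197.] 775 [ 0.4512 -0.216   0.0956  0.0767] [ 0.4522 -0.2086]
[378. 403.] 581 [0.3978 0.3684 0.0236 0.0509] [0.398  0.3693]
```

```bash
python3 - <<'E'
from h import *
a=snap('top');b=snap('side')
A=cv2.resize(a['color'][250:292,300:400],None,fx=8,fy=6.9,interpolation=cv2.INTER_CUBIC)[:290]
B=cv2.resize(b['color'][190:280,325:415],None,fx=3.3,fy=3.3,interpolation=cv2.INTER_CUBIC)
C=np.zeros((A.shape[0]+B.shape[0],800,3),np.uint8);C[:A.shape[0],:A.shape[1]]=A;C[A.shape[0]:,:B.shape[1]]=B
cv2.imwrite('pics/fin.png',C)
for s in(a,b):
    P=pts(s).reshape(-1,3)
    q=P[(P[:,2]>.064)&(P[:,2]<.078)&(np.hypot(P[:,0]-.4535,P[:,1]+.0145)<.04)];c=q[:,:2]-q[:,:2].mean(0);w,v=np.linalg.eigh(c.T@c);print(len(q),v[:,1],np.degrees(np.arctan2(v[1,1],v[0,1])))
    q=P[(P[:,2]>.051)&(P[:,2]<.061)&(abs(P[:,0]-.451)<.022)&(P[:,1]>-.14)&(P[:,1]<-.07)]
    h,e=np.histogram(q[:,1],np.arange(-.13,-.07,.002));print(*zip((e*1000).round().astype(int),h))
E
```

```text
103 [-0.2558739   0.96671017] 104.82537392579188
(np.int64(-130), np.int64(1)) (np.int64(-128), np.int64(0)) (np.int64(-126), np.int64(1)) (np.int64(-124), np.int64(0)) (np.int64(-122), np.int64(9)) (np.int64(-120), np.int64(15)) (np.int64(-118), np.int64(1)) (np.int64(-116), np.int64(11)) (np.int64(-114), np.int64(0)) (np.int64(-112), np.int64(1)) (np.int64(-110), np.int64(0)) (np.int64(-108), np.int64(2)) (np.int64(-106), np.int64(16)) (np.int64(-104), np.int64(6)) (np.int64(-102), np.int64(8)) (np.int64(-100), np.int64(12)) (np.int64(-98), np.int64(14)) (np.int64(-96), np.int64(0)) (np.int64(-94), np.int64(15)) (np.int64(-92), np.int64(14)) (np.int64(-90), np.int64(0)) (np.int64(-88), np.int64(0)) (np.int64(-86), np.int64(1)) (np.int64(-84), np.int64(0)) (np.int64(-82), np.int64(0)) (np.int64(-80), np.int64(0)) (np.int64(-78), np.int64(0)) (np.int64(-76), np.int64(0)) (np.int64(-74), np.int64(0))
116 [-0.27164208  0.96239835] 105.76200366254758
(np.int64(-130), np.int64(3)) (np.int64(-128), np.int64(9)) (np.int64(-126), np.int64(12)) (np.int64(-124), np.int64(7)) (np.int64(-122), np.int64(5)) (np.int64(-120), np.int64(11)) (np.int64(-118), np.int64(8)) (np.int64(-116), np.int64(10)) (np.int64(-114), np.int64(4)) (np.int64(-112), np.int64(0)) (np.int64(-110), np.int64(0)) (np.int64(-108), np.int64(2)) (np.int64(-106), np.int64(8)) (np.int64(-104), np.int64(4)) (np.int64(-102), np.int64(15)) (np.int64(-100), np.int64(4)) (np.int64(-98), np.int64(13)) (np.int64(-96), np.int64(7)) (np.int64(-94), np.int64(20)) (np.int64(-92), np.int64(8)) (np.int64(-90), np.int64(6)) (np.int64(-88), np.int64(1)) (np.int64(-86), np.int64(0)) (np.int64(-84), np.int64(1)) (np.int64(-82), np.int64(0)) (np.int64(-80), np.int64(0)) (np.int64(-78), np.int64(0)) (np.int64(-76), np.int64(0)) (np.int64(-74), np.int64(0))
```

View pics/fin.png

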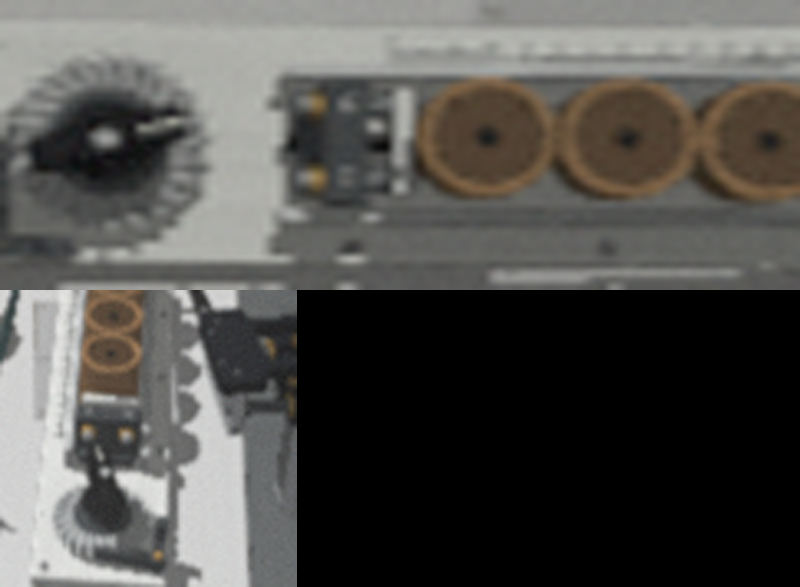

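```bash
python3 -c "
from station import robot
print(robot.observe()['t']);print(robot.hand_in())"
```

```text
53.1
the job is handed in; nothing more can be done
None
```

I handed the job in at 53 s: four tall cores stand in the lane, the one short core is in the rack, and the wheel is caught five teeth on. By calculation the pad is pushed in about 10 of its 16 mm, since one tooth less would give only about 4 mm.

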